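# Seat a tapered tube adapter in a swing-out bucket and check that it rocks free

## Robot

A 7-joint arm with a two-finger parallel gripper is mounted at the origin on the work surface. World frame = base frame: x ahead of the robot, y to its left, z up, the work surface at z = 0. Lengths are in mm, angles in rad, forces in N, time in s.
With the tool pointing down it reaches from about 400 to 850 mm from the base axis. Payload 6.9 kg.
Tool frame: the origin (TCP) lies between the finger pads; the fingertips stand 22 mm ahead of it and the grasp point (between the pads) lies 3 mm ahead of it; z points along the fingers, y is the direction in which the jaws open and shut (so a half turn about z gives the same grasp; the last joint's range is limited). The gripper opens to 85 mm and grips with 20 to 120 N. Pads are 22 mm wide; open, the fingers measure 114 mm over their backs; the gripper's body (76 mm by 85 mm) begins 54 mm behind the grasp point. The pads swing forward as they close: fully open they stand 13 mm farther back than shut.
Start: joints at [1.278, 0.507, -0.238, 1.5, 0.126, 1.149, -0.155], TCP at [242.09, -576.199, 253.275] pointing down, gripper open.
Joint ranges: [-3.08, 3.08], [-0.24, 2.05], [-1.43, 1.35], [0, 2.5], [-1.52, 4.66], [0.17, 1.96], [-2.89, 2.89]. Speed limits (rad/s): [2.39, 2.39, 3.14, 3.14, 3.14, 3.14, 3.14].

## Interface

Orientations are given as a 3x3 rotation matrix whose columns are the frame's x, y, z axes.
In Python, from station import sense, get_image, camera_model, close_job gives the robot as it stands.
- The arm moves only by the tool play_rows, never from a script. Its argument "commands" is a list of rows, each an object of numbers: "dx", "dy", "dz": the shift along the tool's x, y, z in cm; "roll": the turn about the tool's z in degrees. A call has 1 to 10 rows; each row shifts and turns the commanded pose from where the row before left it, along the tool's axes as they then stand; what a row does not reach is not made up. A row lasts 1/10 s, in which the tool goes at most 50 mm and 8.59 degrees, less where a joint would pass 70% of its speed; a pose out of reach is approached as far as the arm can. A call is refused whole if a number of a shift passes 5 or a number of a turn 8.59, either way. A call with a gripper value outside its range is refused whole. "hand" is the opening, from -1 (shut) to 1 (fully open), so that 0 is half open, set as the call begins (left out, the last holds). The fingers move at their own pace and stop on an object; the grip force is fixed at half the most. Time passes only in rows, so rows that do not move let the fingers close. It gives the time, the measured TCP pose, the force and the opening at its end, in the units of the state.
- sense(): the state, without advancing time (a new reading comes with each control period).
- get_image(name): name is "side" or "top" or "wrist"; returns (picture, depth): 480x640x3 uint8, red, green, blue; 480x640 float32, mm along the optical axis (not along the pixel's ray), 0 where there is no reading.
- camera_model(name): a dict with "fx", "fy", "cx", "cy" (pixels), "k1" (the pictures are not rectified: a ray, as slopes to the right and down, at radius r is drawn at 1 + k1 r^2 times it, then the intrinsics apply), "world_from_camera" (4x4, takes a point from camera to world coordinates). Camera axes: x right, y down, z forward; pixel columns grow to the right and rows downward; lengths in mm; the calibration is good to about 2 mm. A picture is of the moment at which its call begins: read the wrist's pose just before it. camera_model takes no time and is no camera call; for the wrist camera it gives the pose at the moment of the call.
- close_job(): hands the job in, once; it reports no verdict.
The state is a dict: "time": time; "qpos": joint angles; "dq": joint speeds; "tau": joint torques, N m; "tool_pos": TCP position; "ee_rot": TCP orientation; "contact_force": force on the tool from outside, world axes, zero at the start; "wrist_torque": the same for the moment, N m; "gripper_width": opening from 0.0 (shut) to 1.0 (fully open).
Only numpy, scipy, OpenCV 4.12 (cv2) and the standard library are available. Lean on these libraries where they do the work, as an engineer would, in place of code of your own. Each camera call takes 0.05 s, during which the arm holds its last target.

## Task

Take the tapered tube adapter (not the straight-sided one) by its knob, set it into the tapered cup of the swing-out bucket and, pushing only on the adapter, press it down until the cup is fully home on its stop, bedding it there with a steady push of about 16 newtons and never more than 25. Then check that the loaded bucket rocks free: tip it gently about 15 degrees, first with its top away from the robot, then with its top towards the robot, and leave it hanging level and still with the adapter seated. Leave the other things on the bench where they are.

Things in the scene. Friction and masses are not known exactly. Their poses are not given: they have to be found in the camera images.
- cone_mid (a point): Tapered tube adapter, grey plastic, loose, 130-200 g, 80 mm tall, upright. Point on its axis half-way up; z up, round (yaw free). From its foot: cone of radius 16.5 mm widening to 33.5 mm at 38 mm height; flange of radius 37 mm from 38 to 45 mm with six dark holes drawn on it; round knob 22 mm in diameter from 45 to 80 mm, the grip.
- plug_mid (a point): The wrong adapter, to be left alone: same flange, knob, height (80 mm) and grey plastic, but straight below the flange (cylinder of radius 27 mm). Loose; point on its axis half-way up. Either adapter may be on either side.
- cup_mouth (a point): Centre of the rim of the white tapered cup in the bucket. Bore: radius 31.5 mm at the rim, taper as the adapter's, flat floor 32 mm down. Seated, the cone's foot is on the floor, with 0.5 mm play all round, and cone_mid 8 mm above this point. z up along the cup; x the swing direction of the bucket's top, away from the robot (within 0.35 rad of straight ahead); y along the trunnions. Starts 11 to 30 mm above the pivot.
- bucket_pivot (a point): Middle of the bucket's trunnion axis, 105 mm above the bench; axes as cup_mouth. Aluminium bucket: radius 48 mm, rim 4 mm above this. The cup is a tight fit in it: slides down only under about 7 N, stays where left, and meets its stop 3 to 18 mm below where it starts. An unseen spacer sets the stop, so it must be felt: there the push rises by some 5 N per mm or more.
- bucket (a joint): Swing of the bucket about its trunnions, rad: 0 level, positive with its top tipped away from the robot, negative towards it; end stops at -0.5 and 0.5. Hangs freely, returns to level by itself in a second or two; about 1 N at the knob tips it 15 degrees. Bottom 69 mm below the pivot; uprights 70 mm either side of it (12 mm thick, 36 mm wide, tops 14 mm above it), base 130 by 165 mm.
- jar: Small amber jar with a lid, radius 24 mm, height 62 mm, loose, to be left where it stands; origin at the centre of its underside.
- dishes: Stack of three clear dishes, radius 45 mm, height 42 mm, loose, to be left where it stands; origin at the centre of its underside.
- rack: Grey tube rack, 100 by 190 by 55 mm, fixed, with three capped tubes up to 95 mm high; origin at the centre of its underside.
Mind the look-alikes: they are no part of the job. What is shaped like the part that bears cup_mouth but brown, red or yellow is not meant.

How it is judged:
By the outcome, as a careful person would: the job done as asked, in the order asked, and still so for the second after the job is handed in, with the robot touching nothing.
It also fails if it takes over 64 s, if anything falls off the work surface, if the arm or the gripper's body presses on something with over 40 N, if the wrist force passes 120 N, or if a joint passes its speed limit or range.

## Working session

There is one attempt and no reset: what is moved stays moved. The work goes in short steps, Python scripts to look and compute and a tool call to move; the robot and the scene stay as the last step left them, time stands still between calls to the robot, and variables do not carry over. Pictures are saved under pics/ and viewed, and the job is handed in when it is done.

Besides the shell and the picture viewer there is one more tool, called after ">>>" by a JSON object that holds its "fn" and its "kwargs", one argument or row to a line. play_rows: Moves the arm, as the interface text tells. Its arguments: {"type":"object","properties":{"commands":{"type":"array","items":{"type":"object","properties":{"dx":{"type":"number"},"dy":{"type":"number"},"dz":{"type":"number"},"roll":{"type":"number"}}}},"hand":{"type":"number"}},"required":["commands"]}

```bash
mkdir -p pics; ls; python3 - <<'E'
from station import *
import cv2,numpy as np
s=sense();print({k:np.round(v,3).tolist() for k,v in s.items()})
for n in("side","top"):
    im,d=get_image(n);cv2.imwrite(f"pics/{n}0.png",im[:,:,::-1]);np.savez(f"pics/{n}0.npz",im=im,d=d)
    m=camera_model(n);print(n,{k:np.round(v,4).tolist() for k,v in m.items()})
E
```

```text
pics
{'time': 0.0, 'qpos': [1.278, 0.508, -0.238, 1.501, 0.126, 1.149, -0.155], 'dq': [-0.0, -0.001, 0.001, -0.0, -0.0, 0.001, 0.002], 'tau': [-0.002, -62.058, -2.188, -24.965, 0.013, 0.012, -0.0], 'tool_pos': [241.873, -575.804, 252.434], 'ee_rot': [[0.922, 0.387, -0.001], [0.387, -0.922, 0.002], [-0.0, -0.002, -1.0]], 'contact_force': [-0.81, 0.095, -0.52], 'wrist_torque': [0.012, 0.034, 0.008], 'gripper_width': 1.0}
side {'fx': 500.2248, 'fy': 500.2248, 'cx': 322.1514, 'cy': 238.6896, 'k1': -0.0359, 'world_from_camera': [[-0.9817, -0.1138, 0.1527, 374.7285], [-0.1904, 0.5667, -0.8016, 1154.8298], [0.0046, -0.816, -0.578, 849.6842], [0.0, 0.0, 0.0, 1.0]]}
top {'fx': 479.0527, 'fy': 479.0527, 'cx': 325.0815, 'cy': 240.7176, 'k1': -0.1054, 'world_from_camera': [[0.0218, -0.9853, 0.1694, 341.1211], [-0.9998, -0.0216, 0.0028, 162.161], [0.0009, -0.1694, -0.9855, 1355.0732], [0.0, 0.0, 0.0, 1.0]]}
```

View pics/side0.png

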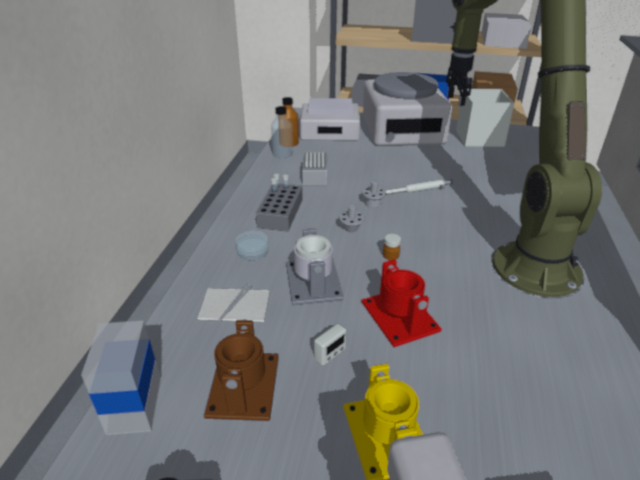

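View pics/top0.png

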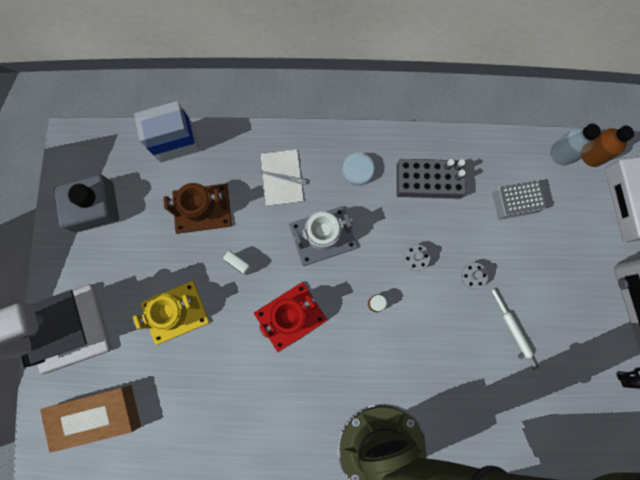

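Side view: the white cup is at (313,250), with adapters at (351,218) and (373,195). Top view: the cup is at (323,230), with adapters at (418,256) and (475,273). The brown, red and yellow holders are decoys. I'll crop in on the adapters and the cup next.

```bash
cat > h.py <<'E'
from station import *
import cv2,numpy as np
def ray(m,u,v):
    K=np.array([[m['fx'],0,m['cx']],[0,m['fy'],m['cy']],[0,0,1.]])
    p=cv2.undistortPoints(np.array([[[u,v]]],float),K,np.array([m['k1'],0,0,0.]))[0,0]
    T=np.array(m['world_from_camera']);return T[:3,3],T[:3,:3]@np.array([p[0],p[1],1])
def onplane(m,u,v,z):
    o,r=ray(m,u,v);return o+r*(z-o[2])/r[2]
def pt(m,u,v,d):
    o,r=ray(m,u,v);return o+r*d
def cloud(m,d):
    h,w=d.shape;K=np.array([[m['fx'],0,m['cx']],[0,m['fy'],m['cy']],[0,0,1.]])
    uv=np.stack(np.meshgrid(np.arange(w),np.arange(h)),-1).reshape(-1,1,2).astype(float)
    p=cv2.undistortPoints(uv,K,np.array([m['k1'],0,0,0.])).reshape(h,w,2)
    P=np.dstack([p,np.ones((h,w))])*d[...,None]
    T=np.array(m['world_from_camera']);P=P@T[:3,:3].T+T[:3,3];P[d==0]=np.nan;return P
E
python3 - <<'E'
from h import *
a=cv2.imread('pics/side0.png')[170:310,270:410]
b=cv2.imread('pics/top0.png')[190:300,280:500]
cv2.imwrite('pics/c1.png',cv2.resize(a,None,fx=5,fy=5,interpolation=2)[:600])
cv2.imwrite('pics/c2.png',cv2.resize(b,None,fx=3.6,fy=3.6,interpolation=2))
for n,pts in(("side",[(313,242),(351,212),(373,187)]),("top",[(323,230),(418,256),(475,273)])):
    m=camera_model(n);d=np.load(f'pics/{n}0.npz')['d'];P=cloud(m,d)
    for u,v in pts: print(n,u,v,P[v,u].round(1))
E
```

```text
side 313 242 [590.4 147.  109.4]
side 351 212 [523.8 -74.4  70.6]
side 373 187 [ 477.6 -245.1   64.8]
top 323 230 [588.5 172.   86. ]
top 418 256 [523.8 -85.5  81.4]
top 475 273 [ 480.6 -240.5   81.1]
```

View pics/c1.png

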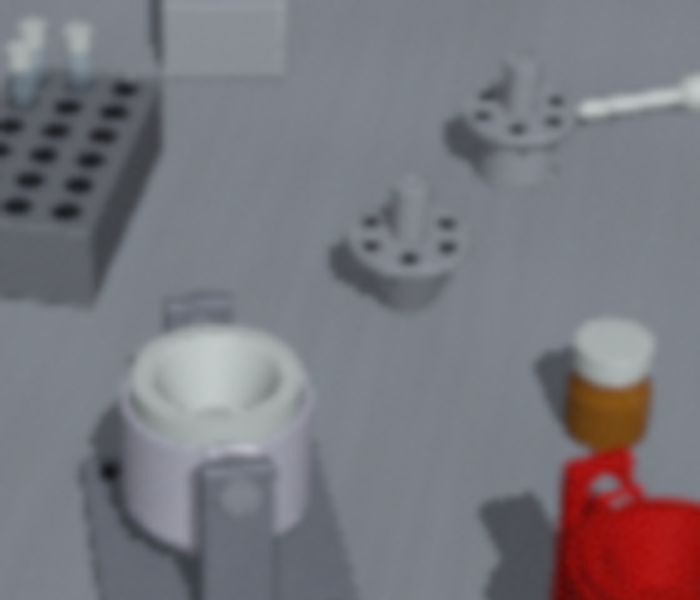

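View pics/c2.png

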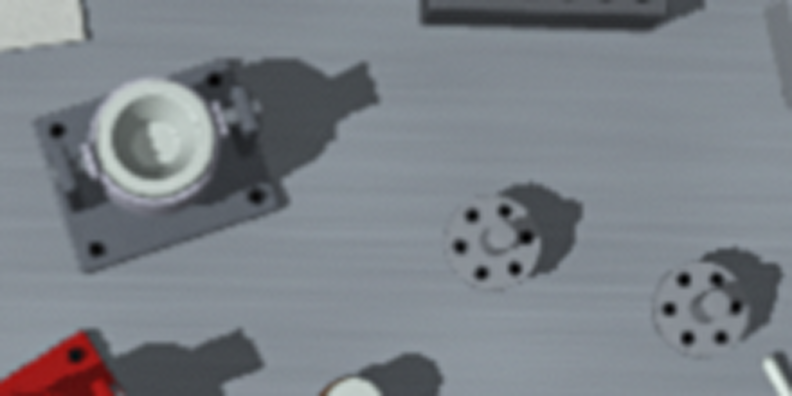

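In the side view, the adapter at (351,218) narrows to its foot and is probably the tapered one. The one at (373,195) drops straight below its flange. I'll check that in one close crop and measure both, along with the cup.

```bash
python3 - <<'E'
from h import *
s=np.load('pics/side0.npz');m=camera_model('side');P=cloud(m,s['d']);a=s['im'][:,:,::-1]
c=[cv2.resize(a[190:240,330:372],None,fx=9,fy=9,interpolation=2),cv2.resize(a[167:217,352:394],None,fx=9,fy=9,interpolation=2)]
cv2.imwrite('pics/c3.png',np.hstack(c))
t=np.load('pics/top0.npz');mt=camera_model('top');Q=cloud(mt,t['d'])
def circ(X):
    A=np.c_[2*X,np.ones(len(X))];r=np.linalg.lstsq(A,(X**2).sum(1),rcond=None)[0];return r[:2],np.sqrt(r[2]+r[0]**2+r[1]**2)
for nm,c0 in(('near',(523,-85)),('far',(480,-240))):
    for cam,C in(('side',P),('top',Q)):
        R=np.hypot(C[...,0]-c0[0],C[...,1]-c0[1])
        for lo,hi in((4,12),(12,20),(20,28),(28,35),(40,48),(50,72),(76,86)):
            k=(R<55)&(C[...,2]>lo)&(C[...,2]<hi)
            if k.sum()>6:
                X=C[k][:,:2];mn=X.mean(0);print(nm,cam,(lo,hi),k.sum(),'mean',mn.round(1),'ext',np.ptp(X,axis=0).round(1),end=' ')
                if lo<36 and cam=='side': 
                    # tangential width
                    mc=np.array(m['world_from_camera'])[:2,3]-c0;t_=np.array([-mc[1],mc[0]])/np.hypot(*mc);print('w',np.ptp(X@t_).round(1))
                else: print('mid',((X.max(0)+X.min(0))/2).round(1), 'z',np.median(C[k][:,2]).round(1))
# cup
for cam,C in(('side',P),('top',Q)):
    R=np.hypot(C[...,0]-590,C[...,1]-165)
    k=(R<60)&(C[...,2]>112);z=C[k][:,2]
    print(cam,k.sum(),np.histogram(z,bins=np.arange(112,142,3)))
E
```

```text
near side (4, 12) 38 mean [520.4 -73.1] ext [93.5 75.4] w 96.2
near side (12, 20) 19 mean [522.  -70.2] ext [42.6 16. ] w 41.8
near side (20, 28) 22 mean [521.8 -66.7] ext [47.9 15.2] w 47.5
near side (28, 35) 24 mean [518.7 -63.2] ext [60.8 23.6] w 59.8
near side (40, 48) 210 mean [521.6 -80. ] ext [72.  78.1] mid [522.1 -88.8] z 45.7
near side (50, 72) 49 mean [520.9 -81.2] ext [40.9 53.6] mid [515.9 -83.1] z 60.9
near side (76, 86) 34 mean [522.7 -85.6] ext [17.9 26.8] mid [522.9 -88.2] z 80.4
near top (4, 12) 44 mean [515.3 -81.5] ext [103.6  94.7] mid [523.3 -84.6] z 5.2
near top (40, 48) 390 mean [526.  -86.6] ext [72.8 73.4] mid [526.7 -87.4] z 44.5
near top (50, 72) 41 mean [522.6 -86.2] ext [69.5 64. ] mid [527.  -89.8] z 51.7
near top (76, 86) 45 mean [526.5 -87.5] ext [21.  19.8] mid [526.8 -87.3] z 79.7
far side (4, 12) 45 mean [ 478.1 -234.2] ext [90.9 84.8] w 89.1
far side (12, 20) 38 mean [ 473.9 -229.7] ext [52.3 24.7] w 51.9
far side (20, 28) 34 mean [ 471.7 -230.4] ext [51.3 23.7] w 51.5
far side (28, 35) 22 mean [ 472.6 -228.3] ext [48.3 19.2] w 48.1
far side (40, 48) 163 mean [ 474.3 -242.6] ext [71.5 74.7] mid [ 473.7 -248.1] z 45.9
far side (50, 72) 47 mean [ 474.2 -241.8] ext [35.5 51.3] mid [ 467.3 -237.3] z 61.3
far side (76, 86) 23 mean [ 474.4 -247.4] ext [17.1 23.5] mid [ 474.5 -248.7] z 80.3
far top (4, 12) 49 mean [ 477.8 -220.3] ext [106.1  83. ] mid [ 478.9 -227.6] z 5.0
far top (40, 48) 403 mean [ 477.1 -247.9] ext [70.3 74.6] mid [ 478.  -249.7] z 44.7
far top (50, 72) 31 mean [ 476.2 -246.5] ext [54.6 58.2] mid [ 478.3 -251.1] z 55.8
far top (76, 86) 46 mean [ 477.8 -250.3] ext [19.4 19.9] mid [ 477.  -250.5] z 79.9
side 499 (array([ 85,  89, 175, 142,   8,   0,   0,   0,   0]), array([112, 115, 118, 121, 124, 127, 130, 133, 136, 139]))
top 521 (array([ 94, 113, 184, 116,  12,   2,   0,   0,   0]), array([112, 115, 118, 121, 124, 127, 130, 133, 136, 139]))
```

View pics/c3.png

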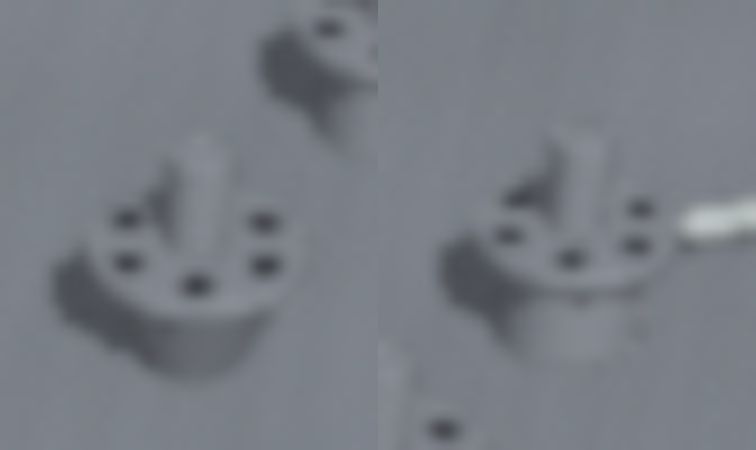

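The near adapter narrows from about 60 to 42 mm in the depth data, so it is the tapered one, on axis at about (524.7, -87.4). The far one stays about 52 mm wide. Next I'll measure the cup rim and the swing direction.

```bash
python3 - <<'E'
from h import *
from scipy.optimize import least_squares
s=np.load('pics/side0.npz');m=camera_model('side');P=cloud(m,s['d'])
t=np.load('pics/top0.npz');mt=camera_model('top');Q=cloud(mt,t['d'])
for cam,C,I in(('side',P,s['im']),('top',Q,t['im'])):
    R=np.hypot(C[...,0]-590,C[...,1]-165)
    print(cam,'z around rim hist:')
    for lo,hi in((100,112),(112,117),(117,121),(121,126)):
        k=(R<70)&(C[...,2]>lo)&(C[...,2]<hi)
        X=C[k][:,:2];print(lo,k.sum(),X.min(0).round(1),X.max(0).round(1),((X.max(0)+X.min(0))/2).round(1), np.median(I[k],axis=0))
    # white mask
    hsv=cv2.cvtColor(I,cv2.COLOR_RGB2HSV)
    k=(R<60)&(hsv[...,2]>190)&(C[...,2]>95)
    z=C[k][:,2];print('white z',np.histogram(z,bins=np.arange(95,130,3)))
    # rim top plane: z
    k=(R<60)&(C[...,2]>114)
    X=C[k]; 
    f=lambda p:np.hypot(X[:,0]-p[0],X[:,1]-p[1])-p[2]
    r=least_squares(f,[590,165,35],loss='soft_l1',f_scale=2);print('ring',r.x.round(1),np.std(f(r.x)).round(2))
# base plate rectangle & uprights from top
k=((Q[...,2]>4)&(Q[...,2]<20)&(np.abs(Q[...,0]-590)<130)&(np.abs(Q[...,1]-165)<130))
X=Q[k][:,:2].astype(np.float32);print('base z',np.percentile(Q[k][:,2],[10,50,90]))
print(cv2.minAreaRect(X),len(X))
mask=k.astype(np.uint8)*255
k2=(np.hypot(Q[...,0]-590,Q[...,1]-165)<100)&(np.hypot(Q[...,0]-590,Q[...,1]-165)>56)&(Q[...,2]>60)
print(Q[k2].round(0)[:60:2])
vis=cv2.cvtColor(t['im'],cv2.COLOR_RGB2BGR);vis[k]=(0,255,0);vis[k2]=(0,0,255)
kk=(np.hypot(Q[...,0]-590,Q[...,1]-165)<60)&(Q[...,2]>114);vis[kk]=(255,0,0)
cv2.imwrite('pics/v1.png',cv2.resize(vis[180:290,270:380],None,fx=5,fy=5,interpolation=0))
E
```

```text
side z around rim hist:
100 320 [536.5 101.6] [631.4 225.9] [583.9 163.8] [152. 155. 164.]
112 165 [538.2 100.9] [626.8 226.2] [582.5 163.6] [161. 166. 170.]
117 221 [542.5 100.2] [624.9 215.5] [583.7 157.8] [163. 169. 169.]
121 152 [542.9 101.8] [625.9 216.3] [584.4 159. ] [164. 171. 170.]
white z (array([11,  6, 13, 13, 14, 15, 12, 11, 13,  2,  0]), array([ 95,  98, 101, 104, 107, 110, 113, 116, 119, 122, 125, 128]))
ring [584.1 175.5  37.8] 9.64
top z around rim hist:
100 351 [540.8  97.9] [636.  229.7] [588.4 163.8] [129. 135. 139.]
112 189 [542.7  98.1] [634.8 232.1] [588.7 165.1] [142. 145. 150.]
117 252 [547.4  98.3] [630.3 221.7] [588.8 160. ] [185.  195.  191.5]
121 136 [546.5  98.5] [630.2 213.9] [588.4 156.2] [185.  194.5 191.5]
white z (array([  5,   4,   9,  10,   5,  11,  29,  76, 117,  36,   3]), array([ 95,  98, 101, 104, 107, 110, 113, 116, 119, 122, 125, 128]))
ring [587.9 171.7  37. ] 6.3
base z [ 4.82759393 10.38391367 14.98583887]
((590.1929931640625, 165.89222717285156), (258.04901123046875, 259.3032531738281), 89.93124389648438) 1731
[[630. 109. 116.]
 [627. 112. 119.]
 [627. 107. 118.]
 [623. 112. 122.]
 [624. 107. 120.]
 [621. 114. 119.]
 [620. 109. 126.]
 [622. 104. 116.]
 [624. 116.  95.]
 [619. 112. 117.]
 [618. 107. 122.]
 [621. 101. 110.]
 [623. 116.  87.]
 [617. 112. 115.]
 [617. 106. 115.]
 [617. 101. 115.]
 [615. 114. 108.]
 [613. 109. 119.]
 [613. 104. 120.]
 [615.  98. 113.]
 [610. 112. 119.]
 [610. 106. 121.]
 [611. 101. 118.]
 [612.  95. 112.]
 [608. 109. 119.]
 [608. 104. 116.]
 [609.  98. 113.]
 [608. 111. 106.]
 [605. 106. 120.]
 [604. 101. 123.]]
```

View pics/v1.png

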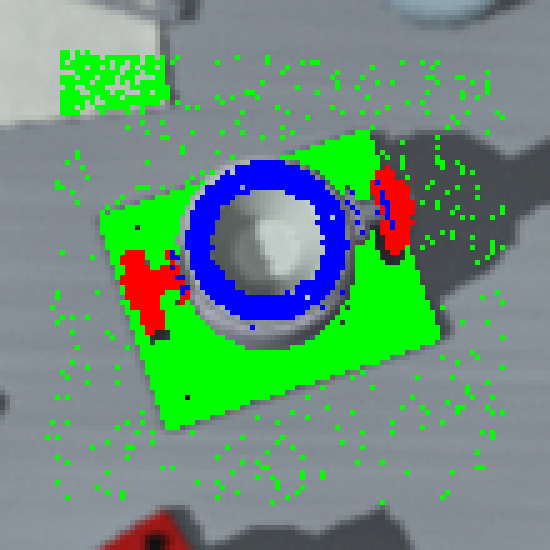

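The top view shows a clean ring for the rim and clear base and upright masks. I'll fit these more tightly.

```bash
python3 - <<'E'
from h import *
from scipy.optimize import least_squares
t=np.load('pics/top0.npz');mt=camera_model('top');Q=cloud(mt,t['d'])
s=np.load('pics/side0.npz');m=camera_model('side');P=cloud(m,s['d'])
for C in(P,Q):
    R=np.hypot(C[...,0]-587,C[...,1]-172)
    k=(R<43)&(C[...,2]>114)&(C[...,2]<128);k=cv2.morphologyEx(k.astype(np.uint8),cv2.MORPH_OPEN,np.ones((2,2)))>0
    X=C[k];zr=np.median(X[:,2])
    f=lambda p:np.hypot(X[:,0]-p[0],X[:,1]-p[1])-p[2]
    r=least_squares(f,[590,165,35],loss='soft_l1',f_scale=1);print('ring',r.x.round(1),'z',zr.round(1),len(X),'bbox mid',((X.max(0)+X.min(0))/2).round(1),np.ptp(X,axis=0).round(1))
k=((Q[...,2]>2)&(Q[...,2]<20)&(np.hypot(Q[...,0]-590,Q[...,1]-165)<125)).astype(np.uint8)
k=cv2.morphologyEx(k,cv2.MORPH_OPEN,np.ones((3,3)))
# edges: largest component + uprights filled with convex hull
n,l,st,_=cv2.connectedComponentsWithStats(k)
X=np.vstack([Q[l==i][:,:2] for i in range(1,n) if st[i,4]>40 and not (abs(np.median(Q[l==i][:,0])-590)>75)]).astype(np.float32)
print([ (st[i].tolist()) for i in range(1,n)])
print('base',cv2.minAreaRect(X), 'z',np.median(Q[l>0][:,2]))
# uprights
up=(Q[...,2]>108)&(Q[...,2]<126)
for nm,c in(('R',(612,106)),('L',(565,228))):
    X=Q[up&(np.hypot(Q[...,0]-c[0],Q[...,1]-c[1])<25)]
    X=X[np.hypot(X[:,0]-588,X[:,1]-172)>58]
    print(nm,len(X),X.mean(0).round(1),cv2.minAreaRect(X[:,:2].astype(np.float32)))
E
```

```text
Traceback (most recent call last):
ValueError: Residuals are not finite in the initial point.
```

```bash
python3 - <<'E'
from h import *
from scipy.optimize import least_squares
t=np.load('pics/top0.npz');mt=camera_model('top');Q=np.nan_to_num(cloud(mt,t['d']),nan=-999)
s=np.load('pics/side0.npz');m=camera_model('side');P=np.nan_to_num(cloud(m,s['d']),nan=-999)
for C in(P,Q):
    R=np.hypot(C[...,0]-587,C[...,1]-172)
    k=(R<43)&(C[...,2]>114)&(C[...,2]<128)
    X=C[k];zr=np.median(X[:,2])
    f=lambda p:np.hypot(X[:,0]-p[0],X[:,1]-p[1])-p[2]
    r=least_squares(f,[590,165,35],loss='soft_l1',f_scale=1);print('ring',r.x.round(1),'z',zr.round(1),len(X),'bbox mid',((X.max(0)+X.min(0))/2).round(1),np.ptp(X,axis=0).round(1))
k=((Q[...,2]>2)&(Q[...,2]<20)&(np.hypot(Q[...,0]-590,Q[...,1]-165)<125)).astype(np.uint8)
k=cv2.morphologyEx(k,cv2.MORPH_OPEN,np.ones((3,3)))
n,l,st,_=cv2.connectedComponentsWithStats(k)
i=1+np.argmax(st[1:,4]);print([x.tolist() for x in st[1:]])
X=Q[l==i][:,:2].astype(np.float32)
print('base',cv2.minAreaRect(X), 'z',np.median(Q[l==i][:,2]))
up=(Q[...,2]>108)&(Q[...,2]<126)
for nm,c in(('R',(612,106)),('L',(565,228))):
    X=Q[up&(np.hypot(Q[...,0]-c[0],Q[...,1]-c[1])<25)]
    X=X[np.hypot(X[:,0]-588,X[:,1]-172)>58]
    print(nm,len(X),X.mean(0).round(1),cv2.minAreaRect(X[:,:2].astype(np.float32)))
E
```

```text
ring [585.  175.9  35.9] z 120.4 330 bbox mid [585.1 172.9 119.7] [81.6 83.9 11.4]
ring [587.5 172.   36.3] z 119.5 416 bbox mid [588.1 171.8 120.8] [83.3 84.4 13.5]
[[330, 206, 16, 14, 132], [290, 218, 18, 15, 168], [298, 229, 60, 37, 895]]
base ((563.24462890625, 161.73416137695312), (76.27330780029297, 168.3763885498047), 19.412078857421875) z 11.658282327788584
R 81 [611.2 106.2 116.9] ((611.1224975585938, 106.94058227539062), (35.84220504760742, 21.398941040039062), 26.598342895507812)
L 81 [564.3 237.6 117.2] ((564.1685791015625, 237.3453369140625), (21.215255737304688, 33.92877960205078), 89.07430267333984)
```

Estimates so far: cup mouth about (586.5, 173, 120), level, with a swing yaw of about 19.5° from the base edge and uprights (within the 0.35 rad given). I want the jaws to open along the swing direction, so I'll turn the wrist first.

>>> {"fn": "play_rows", "kwargs": {
  "commands": [
    {"roll":-8.5},
    {"roll":-8.5},
    {"roll":-8.5},
    {"roll":-8.5},
    {"roll":-8.5},
    {"roll":-8.5},
    {"roll":-8.5},
    {"roll":-8.5},
    {"roll":-8.5},
    {"roll":-8.5}
  ],
  "hand": 0
}}

```text
schema error: expected keys dx, dy, dz, roll
```

>>> {"fn": "play_rows", "kwargs": {
  "commands": [
    {"dx":0,"dy":0,"dz":0,"roll":-8.5},
    {"dx":0,"dy":0,"dz":0,"roll":-8.5},
    {"dx":0,"dy":0,"dz":0,"roll":-8.5},
    {"dx":0,"dy":0,"dz":0,"roll":-8.5},
    {"dx":0,"dy":0,"dz":0,"roll":-8.5},
    {"dx":0,"dy":0,"dz":0,"roll":-8.5},
    {"dx":0,"dy":0,"dz":0,"roll":-8.5},
    {"dx":0,"dy":0,"dz":0,"roll":-8.5},
    {"dx":0,"dy":0,"dz":0,"roll":-8.5},
    {"dx":0,"dy":0,"dz":0,"roll":-8.5}
  ],
  "hand": 0.2
}}

```text
time: 1.1
tool_pos: [241.8, -576.0, 252.8]
ee_rot: [[-0.311, 0.95, -0.0], [0.95, 0.311, 0.001], [0.001, -0.0, -1.0]]
contact_force: [0.3, 0.2, -0.3]
gripper_width: 0.602
```

```bash
cat > st.py <<'E'
from h import *
import sys
s=sense();p=s['tool_pos'];R=np.array(s['ee_rot'])
print('t',round(s['time'],2),'p',np.round(p,1),'yaw_y',np.degrees(np.arctan2(R[1,1],R[0,1])).round(2),'z',R[:,2].round(4),'F',np.round(s['contact_force'],2),'w',round(s['gripper_width'],3))
if len(sys.argv)>3:
    d=np.array([float(a) for a in sys.argv[1:4]])-p
    print('world d',d.round(1),'tool d cm',(R.T@d/10).round(3))
E
python3 st.py 520 -87 230; python3 -c "
from h import *;print(np.round(sense()['qpos'],2))"
```

```text
t 1.1 p [ 241.8 -576.   252.8] yaw_y 18.14 z [-5.e-04  9.e-04 -1.e+00] F [ 0.25  0.25 -0.27] w 0.602
world d [278.2 489.  -22.8] tool d cm [37.812 41.658  2.31 ]
[ 1.5   0.56 -0.62  1.5   0.34  1.2   1.14]
```

>>> {"fn": "play_rows", "kwargs": {
  "commands": [
    {"dx":1.5,"dy":1.7,"dz":0,"roll":0},
    {"dx":3.1,"dy":3.4,"dz":0.2,"roll":0},
    {"dx":3.1,"dy":3.4,"dz":0.2,"roll":0},
    {"dx":3.1,"dy":3.4,"dz":0.2,"roll":0},
    {"dx":3.1,"dy":3.4,"dz":0.2,"roll":0},
    {"dx":3.1,"dy":3.4,"dz":0.2,"roll":0},
    {"dx":3.1,"dy":3.4,"dz":0.2,"roll":0},
    {"dx":3.1,"dy":3.4,"dz":0.2,"roll":0},
    {"dx":3.1,"dy":3.4,"dz":0.2,"roll":0},
    {"dx":3.1,"dy":3.4,"dz":0.2,"roll":0}
  ]
}}

```text
time: 2.1
tool_pos: [460.2, -196.0, 235.1]
ee_rot: [[-0.305, 0.952, -0.0], [0.952, 0.305, -0.0], [0.0, -0.0, -1.0]]
contact_force: [1.2, -0.7, 0.2]
gripper_width: 0.603
```

```bash
python3 st.py 520 -87 230; python3 -c "
from h import *;print(np.round(sense()['qpos'],2))"
```

```text
t 2.1 p [ 460.2 -196.   235.1] yaw_y 17.77 z [-4.e-04 -1.e-04 -1.e+00] F [ 1.17 -0.69  0.24] w 0.603
world d [ 59.8 109.   -5.1] tool d cm [8.556 9.023 0.505]
[ 0.86  0.39 -0.71  1.85  0.29  1.01  0.34]
```

>>> {"fn": "play_rows", "kwargs": {
  "commands": [
    {"dx":2.8,"dy":3.0,"dz":0.2,"roll":-1.5},
    {"dx":2.8,"dy":3.0,"dz":0.2,"roll":0},
    {"dx":1.8,"dy":1.8,"dz":0.1,"roll":0},
    {"dx":0.8,"dy":0.9,"dz":0,"roll":0},
    {"dx":0,"dy":0,"dz":0,"roll":0},
    {"dx":0,"dy":0,"dz":0,"roll":0}
  ]
}}

```text
time: 2.7
tool_pos: [515.2, -93.4, 230.0]
ee_rot: [[-0.329, 0.944, -0.001], [0.944, 0.329, -0.001], [-0.0, -0.001, -1.0]]
contact_force: [-0.0, -0.8, -0.8]
gripper_width: 0.597
```

```bash
python3 st.py 524.7 -87.4 100; python3 - <<'E'
from h import *
m=camera_model('wrist');im,d=get_image('wrist');cv2.imwrite('pics/w1.png',im[:,:,::-1]);np.savez('pics/w1.npz',im=im,d=d,T=m['world_from_camera'])
print(m)
E
```

```text
t 2.7 p [515.2 -93.4 230. ] yaw_y 19.22 z [-1.1e-03 -8.0e-04 -1.0e+00] F [-0.04 -0.83 -0.84] w 0.597
world d [   9.5    6.  -130. ] tool d cm [ 0.263  1.112 12.997]
{'fx': 341.42236435473563, 'fy': 341.42236435473563, 'cx': 317.86449862285457, 'cy': 239.94904664072504, 'k1': -0.05973524071735491, 'world_from_camera': array([[ 9.44338027e-01,  3.13283630e-01,  1.00394514e-01,
         4.89777488e+02],
       [ 3.28976719e-01, -8.99200320e-01, -2.88466813e-01,
        -2.02825825e+01],
       [-9.71515737e-05,  3.05437639e-01, -9.52212077e-01,
         3.51187104e+02],
       [ 0.00000000e+00,  0.00000000e+00,  0.00000000e+00,
         1.00000000e+00]])}
```

View pics/w1.png

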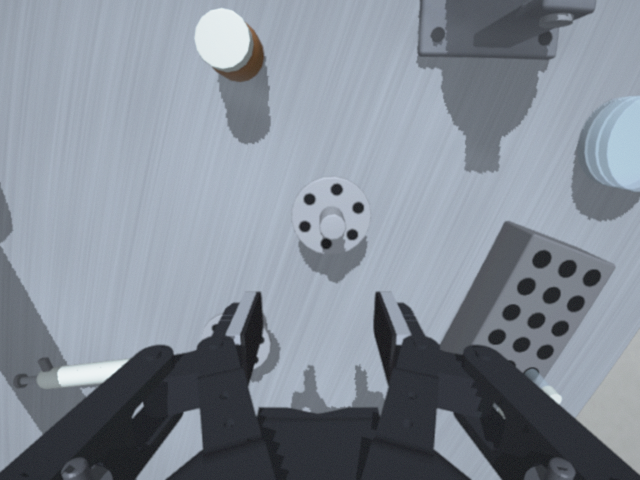

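The wrist view shows the target's flange at about (331,216) with the knob at (332,228), between the open jaws. The straight adapter is at about (240,340), behind the left finger. I'll measure the flange and knob in this view.

```bash
python3 - <<'E'
from h import *
z=np.load('pics/w1.npz');m=camera_model('wrist');m['world_from_camera']=z['T']
C=np.nan_to_num(cloud(m,z['d']),nan=-999)
R=np.hypot(C[...,0]-524,C[...,1]+87)
for lo,hi in((38,52),(74,86)):
    k=((R<45)&(C[...,2]>lo)&(C[...,2]<hi)).astype(np.uint8)
    k=cv2.morphologyEx(k,cv2.MORPH_OPEN,np.ones((3,3)))
    X=C[k>0];h=cv2.minEnclosingCircle(X[:,:2].astype(np.float32));print(len(X),'z',np.median(X[:,2]).round(1),'circ',np.round(h[0],1),round(h[1],1),'bboxmid',((X.max(0)+X.min(0))/2).round(1),'mean',X.mean(0).round(1))
    ct=max(cv2.findContours(k,0,1)[0],key=cv2.contourArea);e=cv2.fitEllipse(cv2.convexHull(ct));print(e, onplane(m,*e[0],45 if lo<60 else 80).round(1))
E
```

```text
4109 z 45.7 circ [525.5 -87.8] 36.8 bboxmid [525.5 -87.8  45.6] mean [524.4 -85.4  45.7]
((330.38470458984375, 214.82644653320312), (76.9170150756836, 79.2657470703125), 83.46683502197266) [525.  -86.3  45. ]
544 z 80.5 circ [525.5 -87.3] 10.9 bboxmid [525.2 -87.1  78.4] mean [525.  -86.6  80.3]
((331.9187927246094, 225.29925537109375), (26.2009334564209, 26.54144859313965), 1.6568670272827148) [525.1 -86.7  80. ]
```

All the views agree on (525.2, -87.1). I'll centre over it and go down to TCP z = 71, which keeps the tips above the flange.

>>> {"fn": "play_rows", "kwargs": {
  "commands": [
    {"dx":0.26,"dy":1.14,"dz":2.0,"roll":0},
    {"dx":0,"dy":0,"dz":3.0,"roll":0},
    {"dx":0,"dy":0,"dz":3.0,"roll":0},
    {"dx":0,"dy":0,"dz":3.0,"roll":0},
    {"dx":0,"dy":0,"dz":2.0,"roll":0},
    {"dx":0,"dy":0,"dz":1.0,"roll":0},
    {"dx":0,"dy":0,"dz":0,"roll":0},
    {"dx":0,"dy":0,"dz":0,"roll":0}
  ]
}}

```text
time: 3.55
tool_pos: [526.0, -86.4, 91.0]
ee_rot: [[-0.329, 0.944, 0.001], [0.944, 0.329, -0.0], [-0.001, 0.001, -1.0]]
contact_force: [0.6, 0.2, 0.2]
gripper_width: 0.599
```

```bash
python3 st.py 525.2 -87.1 71
```

```text
t 3.55 p [526.  -86.4  91. ] yaw_y 19.23 z [ 8.e-04 -3.e-04 -1.e+00] F [0.6  0.21 0.16] w 0.599
world d [ -0.8  -0.7 -20. ] tool d cm [-0.037 -0.1    2.002]
```

>>> {"fn": "play_rows", "kwargs": {
  "commands": [
    {"dx":-0.04,"dy":-0.1,"dz":1.0,"roll":0},
    {"dx":0,"dy":0,"dz":0.7,"roll":0},
    {"dx":0,"dy":0,"dz":0.3,"roll":0},
    {"dx":0,"dy":0,"dz":0,"roll":0}
  ]
}}

```text
time: 3.95
tool_pos: [524.6, -86.4, 69.8]
ee_rot: [[-0.331, 0.944, -0.001], [0.944, 0.331, 0.0], [0.0, -0.001, -1.0]]
contact_force: [-0.5, 0.4, -0.7]
gripper_width: 0.601
```

```bash
python3 st.py 525.2 -87.1 71; python3 - <<'E'
from h import *
im,d=get_image('wrist');cv2.imwrite('pics/w2.png',im[:,:,::-1])
E
```

```text
t 3.95 p [524.6 -86.4  69.8] yaw_y 19.3 z [-8.e-04  1.e-04 -1.e+00] F [-0.47  0.43 -0.73] w 0.601
world d [ 0.6 -0.7  1.2] tool d cm [-0.089  0.035 -0.116]
```

View pics/w2.png

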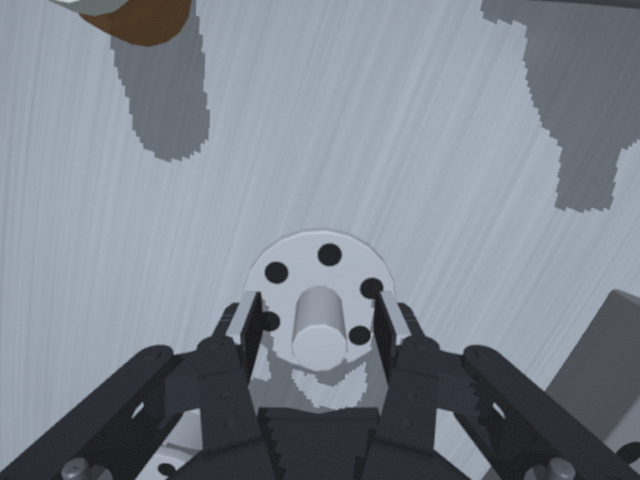

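The knob at about (320,335) is centred between the pads. I'll raise about 1 mm and close.

>>> {"fn": "play_rows", "kwargs": {
  "commands": [
    {"dx":0,"dy":0,"dz":-0.1,"roll":0},
    {"dx":0,"dy":0,"dz":0,"roll":0},
    {"dx":0,"dy":0,"dz":0,"roll":0},
    {"dx":0,"dy":0,"dz":0,"roll":0},
    {"dx":0,"dy":0,"dz":0,"roll":0},
    {"dx":0,"dy":0,"dz":0,"roll":0},
    {"dx":0,"dy":0,"dz":0,"roll":0},
    {"dx":0,"dy":0,"dz":0,"roll":0}
  ],
  "hand": -1
}}

```text
time: 4.8
tool_pos: [525.3, -86.4, 71.8]
ee_rot: [[-0.33, 0.944, 0.001], [0.944, 0.33, -0.0], [-0.0, 0.001, -1.0]]
contact_force: [-1.4, 0.4, 5.8]
gripper_width: 0.242
```

```bash
python3 st.py 586.5 173 250
```

```text
t 4.8 p [525.3 -86.4  71.8] yaw_y 19.29 z [ 1.1e-03 -1.0e-04 -1.0e+00] F [-1.38  0.42  5.83] w 0.242
world d [ 61.2 259.4 178.2] tool d cm [ 22.448  14.364 -17.815]
```

The grip holds (opening 0.242, about 21 mm). I'll lift, then move to a viewpoint short of the cup.

>>> {"fn": "play_rows", "kwargs": {
  "commands": [
    {"dx":0,"dy":0,"dz":-0.5,"roll":0},
    {"dx":0,"dy":0,"dz":-2.0,"roll":0},
    {"dx":0,"dy":0,"dz":-3.0,"roll":0},
    {"dx":0.5,"dy":0.3,"dz":-4.0,"roll":0},
    {"dx":2.0,"dy":1.2,"dz":-3.5,"roll":0},
    {"dx":3.0,"dy":1.8,"dz":-2.5,"roll":0},
    {"dx":3.5,"dy":2.1,"dz":-1.0,"roll":0},
    {"dx":3.5,"dy":2.1,"dz":0,"roll":0},
    {"dx":2.0,"dy":1.2,"dz":0,"roll":0},
    {"dx":1.0,"dy":0.6,"dz":0,"roll":0}
  ]
}}

```text
time: 5.8
tool_pos: [561.1, 93.5, 236.4]
ee_rot: [[-0.334, 0.943, -0.0], [0.943, 0.334, 0.001], [0.001, 0.0, -1.0]]
contact_force: [0.6, -0.9, -1.0]
gripper_width: 0.242
```

>>> {"fn": "play_rows", "kwargs": {
  "commands": [
    {"dx":0,"dy":0,"dz":0,"roll":0},
    {"dx":0,"dy":0,"dz":0,"roll":0},
    {"dx":0,"dy":0,"dz":0,"roll":0}
  ]
}}

```text
time: 6.1
tool_pos: [561.3, 88.4, 236.0]
ee_rot: [[-0.328, 0.945, -0.001], [0.945, 0.328, -0.001], [-0.001, -0.001, -1.0]]
contact_force: [0.5, 0.4, -1.8]
gripper_width: 0.237
```

```bash
python3 st.py 586.5 173 230;python3 - <<'E'
from h import *
m=camera_model('wrist');im,d=get_image('wrist');cv2.imwrite('pics/w3.png',im[:,:,::-1]);np.savez('pics/w3.npz',im=im,d=d,T=m['world_from_camera'])
E
```

```text
t 6.1 p [561.3  88.4 236. ] yaw_y 19.14 z [-8.0e-04 -1.3e-03 -1.0e+00] F [ 0.48  0.43 -1.79] w 0.237
world d [25.2 84.6 -6. ] tool d cm [7.169 5.152 0.584]
```

View pics/w3.png

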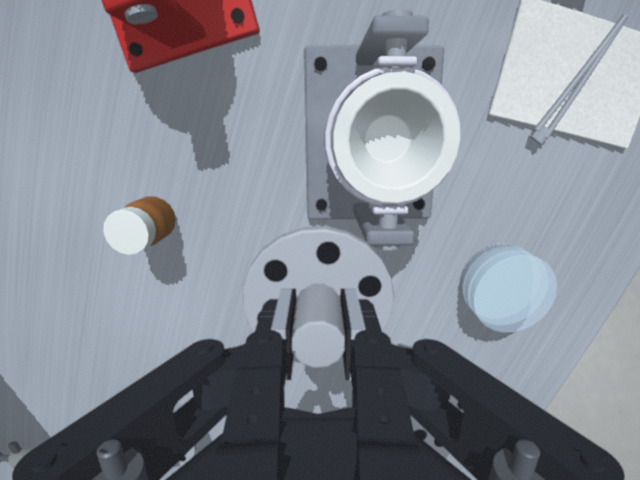

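The adapter is held upright, with its flange at about (320,280). The white cup rim is clearly visible at (396,137), with the trunnion uprights at (397,35) and (390,230). Measuring both in this one camera cancels the calibration offset.

```bash
python3 - <<'E'
from h import *
from scipy.optimize import least_squares
z=np.load('pics/w3.npz');m=camera_model('wrist');m['world_from_camera']=z['T']
C=np.nan_to_num(cloud(m,z['d']),nan=-999);I=z['im']
# cup
R=np.hypot(C[...,0]-586,C[...,1]-173)
k=(R<46)&(C[...,2]>115)&(C[...,2]<127);X=C[k];print('cup',len(X),'zmed',np.median(X[:,2]).round(2))
k8=cv2.morphologyEx(k.astype(np.uint8),cv2.MORPH_OPEN,np.ones((3,3)))
cs,h=cv2.findContours(k8,cv2.RETR_CCOMP,1)
for c in sorted(cs,key=cv2.contourArea)[-2:]:
    e=cv2.fitEllipse(c);print('  contour',np.round(e[0],1),np.round(e[1],1),onplane(m,*e[0],120).round(1), [np.hypot(*(onplane(m,*p[0],120)[:2]-onplane(m,*e[0],120)[:2])).round(1) for p in c[::20]])
    q=np.array([onplane(m,*p[0],120)[:2] for p in c]);f=lambda p:np.hypot(q[:,0]-p[0],q[:,1]-p[1])-p[2];print('  circ',least_squares(f,[586,173,35],loss='soft_l1').x.round(2))
print('plane fit normal:'); A=np.c_[X[:,:2]-[586,173],np.ones(len(X))];print(np.linalg.lstsq(A,X[:,2],rcond=None)[0].round(4))
# flange, knob
p0=np.array([561.3,88.4])
for nm,lo,hi,rr in(('flange',203,218,45),('knob',238,252,14)):
    R=np.hypot(C[...,0]-p0[0],C[...,1]-p0[1]);k=(R<rr)&(C[...,2]>lo)&(C[...,2]<hi)&(I.min(2)>90)
    X=C[k];print(nm,len(X),'z',np.median(X[:,2]).round(2))
    k8=cv2.morphologyEx(k.astype(np.uint8),cv2.MORPH_CLOSE,np.ones((3,3)));c=max(cv2.findContours(k8,0,1)[0],key=cv2.contourArea)
    zz=np.median(X[:,2]);q=np.array([onplane(m,*p[0],zz)[:2] for p in c])
    r0=37 if nm=='flange' else 11
    f=lambda p:np.hypot(q[:,0]-p[0],q[:,1]-p[1])-r0
    r=least_squares(f,p0,loss='soft_l1',f_scale=.5);print('  circ',r.x.round(2),'far-side bbox y max',q[:,1].max().round(1),np.median(abs(r.fun)).round(2))
    if nm=='flange': 
        A=np.c_[X[:,:2]-p0,np.ones(len(X))];print(np.linalg.lstsq(A,X[:,2],rcond=None)[0].round(4))
# uprights
for nm,c in(('R',(612,106)),('L',(564,238))):
    R=np.hypot(C[...,0]-c[0],C[...,1]-c[1]);k=(R<28)&(C[...,2]>112)&(C[...,2]<125)&(np.hypot(C[...,0]-587,C[...,1]-172)>60)
    X=C[k];print(nm,len(X),X.mean(0).round(1),cv2.minAreaRect(X[:,:2].astype(np.float32)))
E
```

```text
cup 7055 zmed 120.84
  contour [394.5 138. ] [85.2 90.8] [586.  174.3 120. ] [np.float64(27.9), np.float64(28.2), np.float64(28.5), np.float64(29.2), np.float64(29.0), np.float64(30.3), np.float64(29.7), np.float64(30.2), np.float64(29.8), np.float64(29.5), np.float64(29.3), np.float64(28.8), np.float64(28.1), np.float64(28.1)]
  circ [586.43 173.51  29.17]
  contour [395.8 136.7] [123.4 131.7] [586.5 175.4 120. ] [np.float64(41.0), np.float64(40.3), np.float64(40.5), np.float64(41.5), np.float64(42.1), np.float64(42.8), np.float64(43.6), np.float64(44.0), np.float64(44.2), np.float64(44.5), np.float64(44.4), np.float64(43.8), np.float64(43.3), np.float64(42.4), np.float64(42.0), np.float64(41.9), np.float64(41.1), np.float64(40.2), np.float64(39.8)]
  circ [587.41 173.71  42.31]
plane fit normal:
[-2.500000e-03 -1.200000e-03  1.204065e+02]
flange 7889 z 209.66
  circ [561.5   87.57] far-side bbox y max 125.3 1.0
[ 8.000000e-03 -2.490000e-02  2.101019e+02]
knob 2383 z 244.61
  circ [561.11  89.21] far-side bbox y max 101.7 0.84
R 920 [609.9 108.5 118.2] ((611.1790771484375, 107.10504913330078), (36.556724548339844, 18.34661102294922), 19.2835750579834)
L 1475 [563.2 239.1 118. ] ((563.865966796875, 239.1039581298828), (36.17266845703125, 21.882307052612305), 20.258480072021484)
```

Cup mouth at (587, 173.5, 120.4), with the pivot midpoint from the uprights at (587.5, 173.1), which agrees. The held foot is about 71.4 mm below the TCP and the adapter is upright. Moving over the cup now.

>>> {"fn": "play_rows", "kwargs": {
  "commands": [
    {"dx":1.5,"dy":1.0,"dz":0,"roll":-0.3},
    {"dx":2.2,"dy":1.6,"dz":0,"roll":0},
    {"dx":2.0,"dy":1.5,"dz":0,"roll":0},
    {"dx":1.0,"dy":0.8,"dz":0,"roll":0},
    {"dx":0.5,"dy":0.3,"dz":0,"roll":0},
    {"dx":0,"dy":0,"dz":0,"roll":0},
    {"dx":0,"dy":0,"dz":0,"roll":0},
    {"dx":0,"dy":0,"dz":0,"roll":0}
  ]
}}

```text
time: 6.95
tool_pos: [586.4, 174.3, 236.2]
ee_rot: [[-0.334, 0.943, -0.0], [0.943, 0.334, -0.001], [-0.001, -0.0, -1.0]]
contact_force: [-0.1, 0.1, -1.3]
gripper_width: 0.236
```

```bash
python3 st.py 587 173.5 200
```

```text
t 6.95 p [586.4 174.3 236.2] yaw_y 19.5 z [-1.e-04 -1.e-03 -1.e+00] F [-0.13  0.14 -1.31] w 0.236
world d [  0.6  -0.8 -36.2] tool d cm [-0.092  0.028  3.624]
```

>>> {"fn": "play_rows", "kwargs": {
  "commands": [
    {"dx":-0.05,"dy":0.03,"dz":0.8,"roll":0},
    {"dx":0,"dy":0,"dz":1.2,"roll":0},
    {"dx":0,"dy":0,"dz":0.8,"roll":0},
    {"dx":0,"dy":0,"dz":0.5,"roll":0},
    {"dx":0,"dy":0,"dz":0,"roll":0},
    {"dx":0,"dy":0,"dz":0,"roll":0},
    {"dx":0,"dy":0,"dz":0,"roll":0}
  ]
}}

```text
time: 7.65
tool_pos: [587.0, 175.7, 203.7]
ee_rot: [[-0.335, 0.942, 0.001], [0.942, 0.335, 0.0], [0.0, 0.001, -1.0]]
contact_force: [-0.7, -0.1, -1.5]
gripper_width: 0.24
```

```bash
python3 st.py 587 173.5 200;python3 - <<'E'
from h import *
m=camera_model('wrist');im,d=get_image('wrist');cv2.imwrite('pics/w4.png',im[:,:,::-1]);np.savez('pics/w4.npz',im=im,d=d,T=m['world_from_camera'])
i2,_=get_image('side');cv2.imwrite('pics/s4.png',cv2.resize(i2[190:300,260:370,::-1],None,fx=5,fy=5,interpolation=2))
E
```

```text
t 7.65 p [587.  175.7 203.7] yaw_y 19.6 z [ 6.e-04  4.e-04 -1.e+00] F [-0.7  -0.09 -1.51] w 0.24
world d [-0.  -2.2 -3.7] tool d cm [-0.208 -0.076  0.366]
```

View pics/w4.png

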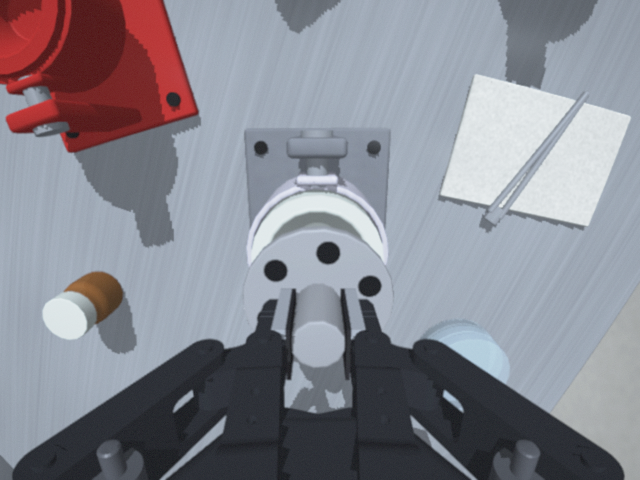

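View pics/s4.png

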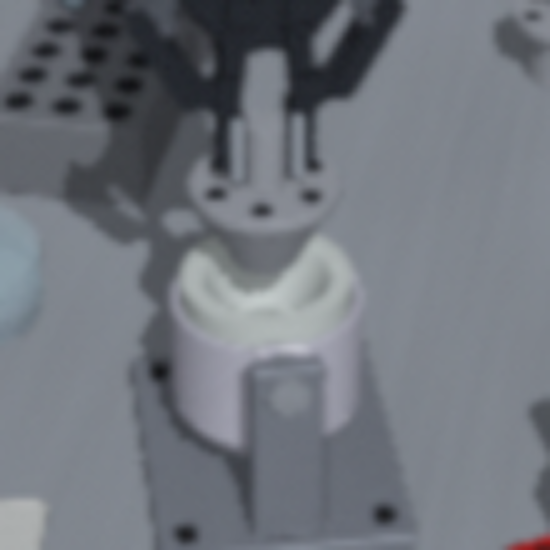

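The cone foot is over the cup bore, and the cup sits symmetric about the flange in both views. I'll go down partway.

>>> {"fn": "play_rows", "kwargs": {
  "commands": [
    {"dx":-0.08,"dy":0,"dz":0.6,"roll":0},
    {"dx":0,"dy":0,"dz":0.8,"roll":0},
    {"dx":0,"dy":0,"dz":0.8,"roll":0},
    {"dx":0,"dy":0,"dz":0.6,"roll":0},
    {"dx":0,"dy":0,"dz":0.3,"roll":0},
    {"dx":0,"dy":0,"dz":0,"roll":0},
    {"dx":0,"dy":0,"dz":0,"roll":0}
  ]
}}

```text
time: 8.45
tool_pos: [587.2, 174.9, 172.4]
ee_rot: [[-0.335, 0.942, 0.0], [0.942, 0.335, 0.0], [0.0, 0.0, -1.0]]
contact_force: [-0.0, 0.3, -1.0]
gripper_width: 0.24
```

```bash
python3 st.py 587 173.5 200
```

```text
t 8.45 p [587.2 174.9 172.4] yaw_y 19.6 z [ 1.e-04  2.e-04 -1.e+00] F [-0.05  0.25 -0.98] w 0.24
world d [-0.2 -1.4 27.6] tool d cm [-0.121 -0.063 -2.763]
```

No contact yet; the held-weight tare is about -1.4 N. From here I'll use smaller steps.

>>> {"fn": "play_rows", "kwargs": {
  "commands": [
    {"dx":-0.06,"dy":0,"dz":0.2,"roll":0},
    {"dx":0,"dy":0,"dz":0.2,"roll":0},
    {"dx":0,"dy":0,"dz":0.2,"roll":0},
    {"dx":0,"dy":0,"dz":0.2,"roll":0},
    {"dx":0,"dy":0,"dz":0,"roll":0},
    {"dx":0,"dy":0,"dz":0,"roll":0}
  ]
}}

```text
time: 9.05
tool_pos: [587.3, 174.2, 164.3]
ee_rot: [[-0.335, 0.942, -0.0], [0.942, 0.335, 0.0], [0.0, -0.0, -1.0]]
contact_force: [0.1, -0.2, -0.9]
gripper_width: 0.242
```

>>> {"fn": "play_rows", "kwargs": {
  "commands": [
    {"dx":0,"dy":0,"dz":0.1,"roll":0},
    {"dx":0,"dy":0,"dz":0.1,"roll":0},
    {"dx":0,"dy":0,"dz":0,"roll":0}
  ]
}}

```text
time: 9.35
tool_pos: [587.2, 174.2, 162.1]
ee_rot: [[-0.335, 0.942, -0.0], [0.942, 0.335, 0.0], [0.0, -0.0, -1.0]]
contact_force: [0.3, -0.4, -0.7]
gripper_width: 0.241
```

>>> {"fn": "play_rows", "kwargs": {
  "commands": [
    {"dx":0,"dy":0,"dz":0.1,"roll":0},
    {"dx":0,"dy":0,"dz":0.05,"roll":0},
    {"dx":0,"dy":0,"dz":0,"roll":0}
  ]
}}

```text
time: 9.65
tool_pos: [587.3, 174.6, 160.9]
ee_rot: [[-0.336, 0.942, 0.0], [0.942, 0.336, 0.001], [0.001, 0.0, -1.0]]
contact_force: [-0.1, 0.5, -1.0]
gripper_width: 0.239
```

>>> {"fn": "play_rows", "kwargs": {
  "commands": [
    {"dx":0,"dy":0,"dz":0.05,"roll":0},
    {"dx":0,"dy":0,"dz":0.05,"roll":0},
    {"dx":0,"dy":0,"dz":0,"roll":0}
  ]
}}

```text
time: 9.95
tool_pos: [587.2, 174.7, 160.2]
ee_rot: [[-0.336, 0.942, 0.0], [0.942, 0.336, 0.001], [0.0, 0.0, -1.0]]
contact_force: [-2.0, 1.7, 3.7]
gripper_width: 0.237
```

>>> {"fn": "play_rows", "kwargs": {
  "commands": [
    {"dx":0,"dy":0,"dz":0.05,"roll":0},
    {"dx":0,"dy":0,"dz":0.05,"roll":0},
    {"dx":0,"dy":0,"dz":0,"roll":0}
  ]
}}

```text
time: 10.25
tool_pos: [587.3, 174.6, 159.0]
ee_rot: [[-0.336, 0.942, 0.0], [0.942, 0.336, 0.001], [0.0, 0.0, -1.0]]
contact_force: [-3.5, 2.6, 5.2]
gripper_width: 0.235
```

>>> {"fn": "play_rows", "kwargs": {
  "commands": [
    {"dx":0,"dy":0,"dz":0.05,"roll":0},
    {"dx":0,"dy":0,"dz":0.05,"roll":0},
    {"dx":0,"dy":0,"dz":0,"roll":0}
  ]
}}

```text
time: 10.55
tool_pos: [587.3, 174.5, 157.8]
ee_rot: [[-0.336, 0.942, 0.0], [0.942, 0.336, 0.001], [0.001, 0.0, -1.0]]
contact_force: [-2.8, 2.9, 4.3]
gripper_width: 0.233
```

Contact came at TCP z≈160, as predicted, and the cup now slides at about 6 N net. There is a side force of about 3.6 N along the trunnions and -1.9 N along the swing, so I'll ease the position a little while going on down.

>>> {"fn": "play_rows", "kwargs": {
  "commands": [
    {"dx":0.04,"dy":-0.03,"dz":0.05,"roll":0},
    {"dx":0,"dy":0,"dz":0.05,"roll":0},
    {"dx":0,"dy":0,"dz":0,"roll":0}
  ]
}}

```text
time: 10.85
tool_pos: [587.1, 174.5, 156.8]
ee_rot: [[-0.335, 0.942, 0.001], [0.942, 0.335, 0.0], [0.0, 0.001, -1.0]]
contact_force: [-1.1, 3.9, 3.6]
gripper_width: 0.239
```

>>> {"fn": "play_rows", "kwargs": {
  "commands": [
    {"dx":0,"dy":0,"dz":0.05,"roll":0},
    {"dx":0,"dy":0,"dz":0,"roll":0}
  ]
}}

```text
time: 11.05
tool_pos: [587.1, 174.5, 156.3]
ee_rot: [[-0.335, 0.942, 0.0], [0.942, 0.335, 0.0], [0.0, 0.001, -1.0]]
contact_force: [-0.8, 3.9, 4.8]
gripper_width: 0.235
```

>>> {"fn": "play_rows", "kwargs": {
  "commands": [
    {"dx":0,"dy":0,"dz":0.05,"roll":0},
    {"dx":0,"dy":0,"dz":0,"roll":0}
  ]
}}

```text
time: 11.25
tool_pos: [587.2, 174.6, 156.3]
ee_rot: [[-0.335, 0.942, 0.001], [0.942, 0.335, 0.0], [0.0, 0.001, -1.0]]
contact_force: [-1.5, 3.4, 8.0]
gripper_width: 0.241
```

>>> {"fn": "play_rows", "kwargs": {
  "commands": [
    {"dx":0,"dy":0,"dz":0.05,"roll":0},
    {"dx":0,"dy":0,"dz":0,"roll":0}
  ]
}}

```text
time: 11.45
tool_pos: [587.2, 174.6, 156.2]
ee_rot: [[-0.335, 0.942, 0.001], [0.942, 0.335, 0.0], [-0.0, 0.001, -1.0]]
contact_force: [-2.4, 2.4, 11.5]
gripper_width: 0.24
```

At z≈156.2 the TCP stops moving and the push climbs about 7 N per mm, so this looks like the stop. I'll build up to about 16 N and hold.

>>> {"fn": "play_rows", "kwargs": {
  "commands": [
    {"dx":0,"dy":0,"dz":0.04,"roll":0},
    {"dx":0,"dy":0,"dz":0,"roll":0},
    {"dx":0,"dy":0,"dz":0,"roll":0}
  ]
}}

```text
time: 11.75
tool_pos: [587.2, 174.7, 156.2]
ee_rot: [[-0.335, 0.942, 0.002], [0.942, 0.335, 0.0], [-0.0, 0.002, -1.0]]
contact_force: [-3.2, 3.2, 13.8]
gripper_width: 0.234
```

>>> {"fn": "play_rows", "kwargs": {
  "commands": [
    {"dx":0,"dy":0,"dz":0.02,"roll":0},
    {"dx":0,"dy":0,"dz":0,"roll":0},
    {"dx":0,"dy":0,"dz":0,"roll":0}
  ]
}}

```text
time: 12.05
tool_pos: [587.2, 174.8, 156.2]
ee_rot: [[-0.335, 0.942, 0.002], [0.942, 0.335, 0.0], [-0.0, 0.002, -1.0]]
contact_force: [-4.5, 1.9, 14.9]
gripper_width: 0.237
```

>>> {"fn": "play_rows", "kwargs": {
  "commands": [
    {"dx":0.04,"dy":-0.06,"dz":0,"roll":0},
    {"dx":0,"dy":0,"dz":0,"roll":0},
    {"dx":0,"dy":0,"dz":0,"roll":0}
  ]
}}

```text
time: 12.35
tool_pos: [587.1, 174.8, 156.2]
ee_rot: [[-0.335, 0.942, 0.003], [0.942, 0.335, 0.0], [-0.001, 0.003, -1.0]]
contact_force: [-2.5, 1.9, 13.3]
gripper_width: 0.242
```

>>> {"fn": "play_rows", "kwargs": {
  "commands": [
    {"dx":0.02,"dy":-0.02,"dz":0.01,"roll":0},
    {"dx":0,"dy":0,"dz":0,"roll":0},
    {"dx":0,"dy":0,"dz":0,"roll":0}
  ]
}}

```text
time: 12.65
tool_pos: [587.0, 174.8, 156.2]
ee_rot: [[-0.335, 0.942, 0.003], [0.942, 0.335, 0.0], [-0.001, 0.003, -1.0]]
contact_force: [-1.2, 2.2, 13.1]
gripper_width: 0.239
```

The side load is down and z has not moved, so this is the stop and not a jam. Raising the push to about 16 N and holding steady.

>>> {"fn": "play_rows", "kwargs": {
  "commands": [
    {"dx":0,"dy":0,"dz":0.04,"roll":0},
    {"dx":0,"dy":0,"dz":0,"roll":0},
    {"dx":0,"dy":0,"dz":0,"roll":0}
  ]
}}

```text
time: 12.95
tool_pos: [587.0, 174.8, 156.1]
ee_rot: [[-0.335, 0.942, 0.003], [0.942, 0.335, 0.0], [-0.001, 0.003, -1.0]]
contact_force: [-2.2, 1.9, 16.3]
gripper_width: 0.238
```

>>> {"fn": "play_rows", "kwargs": {
  "commands": [
    {"dx":0,"dy":0,"dz":0,"roll":0},
    {"dx":0,"dy":0,"dz":0,"roll":0},
    {"dx":0,"dy":0,"dz":0,"roll":0}
  ]
}}

```text
time: 13.25
tool_pos: [587.1, 174.8, 156.1]
ee_rot: [[-0.335, 0.942, 0.003], [0.942, 0.335, 0.0], [-0.001, 0.003, -1.0]]
contact_force: [-2.4, 1.0, 16.5]
gripper_width: 0.239
```

>>> {"fn": "play_rows", "kwargs": {
  "commands": [
    {"dx":0,"dy":0,"dz":0,"roll":0},
    {"dx":0,"dy":0,"dz":0,"roll":0},
    {"dx":0,"dy":0,"dz":0,"roll":0},
    {"dx":0,"dy":0,"dz":0,"roll":0},
    {"dx":0,"dy":0,"dz":0,"roll":0},
    {"dx":0,"dy":0,"dz":0,"roll":0},
    {"dx":0,"dy":0,"dz":0,"roll":0},
    {"dx":0,"dy":0,"dz":0,"roll":0}
  ]
}}

```text
time: 14.05
tool_pos: [587.0, 174.8, 156.1]
ee_rot: [[-0.335, 0.942, 0.003], [0.942, 0.335, 0.0], [-0.001, 0.003, -1.0]]
contact_force: [-2.2, 2.4, 18.0]
gripper_width: 0.234
```

```bash
python3 st.py;python3 - <<'E'
from h import *
m=camera_model('wrist');im,d=get_image('wrist');cv2.imwrite('pics/w5.png',im[:,:,::-1]);np.savez('pics/w5.npz',im=im,d=d,T=m['world_from_camera'])
i2,_=get_image('side');cv2.imwrite('pics/s5.png',cv2.resize(i2[190:300,260:370,::-1],None,fx=5,fy=5,interpolation=2))
E
```

```text
t 14.05 p [587.  174.8 156.1] yaw_y 19.57 z [ 3.4e-03  2.0e-04 -1.0e+00] F [-2.17  2.44 17.98] w 0.234
```

View pics/w5.png

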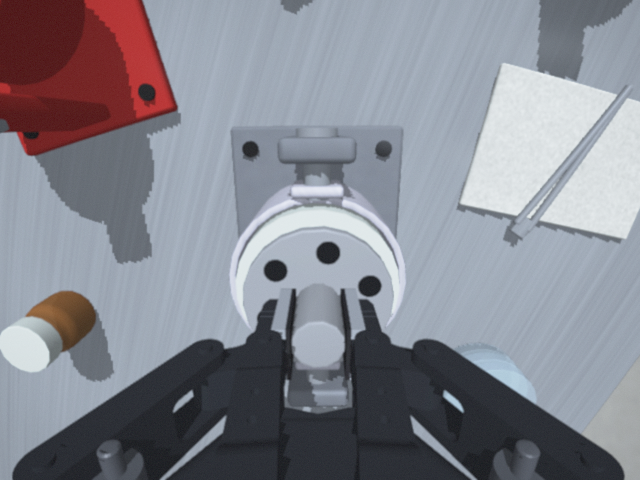

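View pics/s5.png

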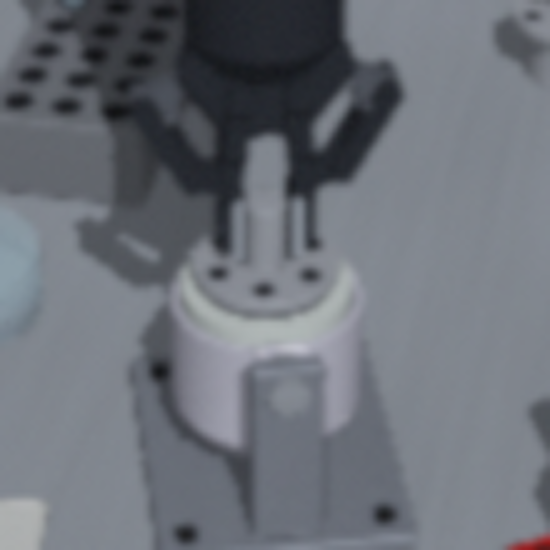

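The wrist view shows the flange down inside the white rim with no tilt. The side crop shows it seated, with the rim about 4 mm lower than before. The push held at 16–18 N for a second. Now I'll unload before letting go.

>>> {"fn": "play_rows", "kwargs": {
  "commands": [
    {"dx":0,"dy":0,"dz":-0.06,"roll":0},
    {"dx":0,"dy":-0.01,"dz":-0.06,"roll":0},
    {"dx":0,"dy":-0.01,"dz":-0.05,"roll":0},
    {"dx":0,"dy":0,"dz":0,"roll":0},
    {"dx":0,"dy":0,"dz":0,"roll":0}
  ]
}}

```text
time: 14.65
tool_pos: [586.8, 174.6, 156.3]
ee_rot: [[-0.335, 0.942, 0.002], [0.942, 0.335, 0.0], [-0.0, 0.002, -1.0]]
contact_force: [1.5, 3.6, 6.8]
gripper_width: 0.239
```

>>> {"fn": "play_rows", "kwargs": {
  "commands": [
    {"dx":0.02,"dy":0.03,"dz":-0.05,"roll":0},
    {"dx":0,"dy":0,"dz":-0.02,"roll":0},
    {"dx":0,"dy":0,"dz":0,"roll":0},
    {"dx":0,"dy":0,"dz":0,"roll":0}
  ]
}}

```text
time: 15.05
tool_pos: [586.2, 174.6, 156.4]
ee_rot: [[-0.335, 0.942, 0.0], [0.942, 0.335, -0.0], [-0.0, 0.0, -1.0]]
contact_force: [3.4, 1.7, 2.3]
gripper_width: 0.238
```

>>> {"fn": "play_rows", "kwargs": {
  "commands": [
    {"dx":0.01,"dy":0.05,"dz":-0.01,"roll":0},
    {"dx":0,"dy":0,"dz":0,"roll":0},
    {"dx":0,"dy":0,"dz":0,"roll":0}
  ]
}}

```text
time: 15.35
tool_pos: [586.3, 174.8, 156.4]
ee_rot: [[-0.335, 0.942, -0.001], [0.942, 0.335, -0.001], [-0.0, -0.001, -1.0]]
contact_force: [2.3, 1.1, 0.3]
gripper_width: 0.237
```

Nearly unloaded, so I'll open the jaws.

>>> {"fn": "play_rows", "kwargs": {
  "commands": [
    {"dx":0,"dy":0.03,"dz":0,"roll":0},
    {"dx":0,"dy":0,"dz":0,"roll":0},
    {"dx":0,"dy":0,"dz":0,"roll":0},
    {"dx":0,"dy":0,"dz":0,"roll":0},
    {"dx":0,"dy":0,"dz":0,"roll":0},
    {"dx":0,"dy":0,"dz":0,"roll":0}
  ],
  "hand": 0.1
}}

```text
time: 15.95
tool_pos: [586.6, 175.3, 156.6]
ee_rot: [[-0.335, 0.942, -0.0], [0.942, 0.335, -0.0], [-0.0, -0.0, -1.0]]
contact_force: [0.2, -0.6, -0.2]
gripper_width: 0.549
```

>>> {"fn": "play_rows", "kwargs": {
  "commands": [
    {"dx":0,"dy":0,"dz":-0.3,"roll":0},
    {"dx":0,"dy":0,"dz":-0.3,"roll":0},
    {"dx":0,"dy":0,"dz":-0.2,"roll":0},
    {"dx":0,"dy":0,"dz":0,"roll":0},
    {"dx":0,"dy":0,"dz":0,"roll":0},
    {"dx":0,"dy":0,"dz":0,"roll":0},
    {"dx":0,"dy":0,"dz":0,"roll":0},
    {"dx":0,"dy":0,"dz":0,"roll":0}
  ]
}}

```text
time: 16.75
tool_pos: [586.6, 175.3, 164.6]
ee_rot: [[-0.335, 0.942, -0.0], [0.942, 0.335, 0.0], [0.0, -0.0, -1.0]]
contact_force: [0.6, -0.5, 0.0]
gripper_width: 0.55
```

```bash
python3 st.py; cat > look.py <<'E'
import sys
from h import *
n=sys.argv[1]
s=sense();p=s['tool_pos'];m=camera_model('wrist');im,d=get_image('wrist');cv2.imwrite(f'pics/{n}.png',im[:,:,::-1])
C=np.nan_to_num(cloud(m,d),nan=-999)
a=np.radians(19.5);ex=np.array([np.cos(a),np.sin(a)]);ey=np.array([-ex[1],ex[0]])
piv=np.array([587.,173.5]);X=(C[...,:2]-piv)@ex;Y=(C[...,:2]-piv)@ey;Z=C[...,2]
print('t',round(s['time'],2),'tool x,y rel pivot',np.round([(p[:2]-piv)@ex,(p[:2]-piv)@ey],1),'z',round(p[2],1),'F',np.round(s['contact_force'],1),'w',round(s['gripper_width'],3))
# flange plane: far part (y>12), bright pixels
k=(np.hypot(X,Y)<52)&(Y>13)&(Z>105)&(Z<150)&(im.min(2)>100)
from collections import Counter
P=np.c_[X[k],Y[k],Z[k]]
# robust plane with slope about y axis: RANSAC-like iterative, two level bands (flange/rim are parallel): fit slope by flange r<35
best=None;rng=np.random.default_rng(0)
A=np.c_[P,np.ones(len(P))]
for _ in range(600):
    q=P[rng.integers(len(P),size=3)]
    try: c=np.linalg.solve(np.c_[q[:,:2],np.ones(3)],q[:,2])
    except Exception: continue
    if abs(c[1])>.15: continue
    n_=(abs(P[:,:2]@c[:2]+c[2]-P[:,2])<1.2).sum()
    if best is None or n_>best[0]: best=(n_,c)
c=best[1];i=abs(P[:,:2]@c[:2]+c[2]-P[:,2])<1.5
c=np.linalg.lstsq(np.c_[P[i,:2],np.ones(i.sum())],P[i,2],rcond=None)[0]
print('plane inliers',i.sum(),'of',len(P),'tilt deg (+away)',np.degrees(np.arctan(-c[0])).round(2),'y slope',np.degrees(np.arctan(c[1])).round(2),'z0',c[2].round(1),'rmax',np.percentile(np.hypot(P[i,0],P[i,1]),98).round(1))
E
python3 look.py w6
```

```text
t 16.75 p [586.6 175.3 164.6] yaw_y 19.59 z [-2.e-04  0.e+00 -1.e+00] F [ 0.55 -0.5   0.03] w 0.55
t 16.75 tool x,y rel pivot [0.3 1.8] z 164.6 F [ 0.6 -0.5  0. ] w 0.55
plane inliers 4095 of 9162 tilt deg (+away) 0.32 y slope -0.44 z0 130.2 rmax 36.9
```

View pics/w6.png

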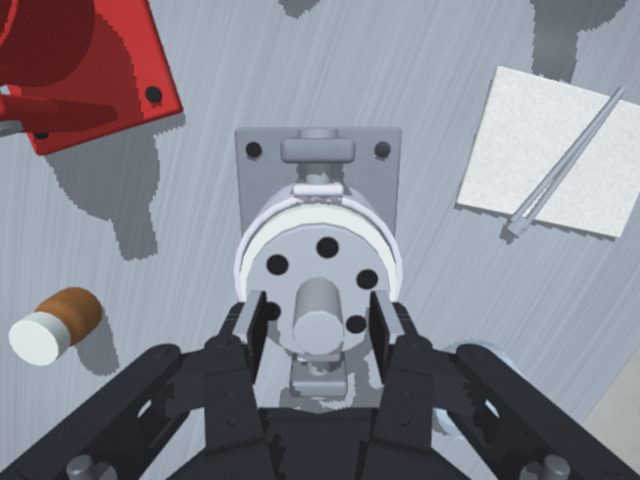

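Released: the bucket hangs level (flange tilt 0.3°), with the flange top at z≈130 and the knob free between the pads. Now I'll tip it away from the robot (+dy) by sliding the rear pad against the knob.

>>> {"fn": "play_rows", "kwargs": {
  "commands": [
    {"dx":0,"dy":0.3,"dz":0,"roll":0},
    {"dx":0,"dy":0.4,"dz":0,"roll":0},
    {"dx":0,"dy":0.3,"dz":0,"roll":0},
    {"dx":0,"dy":0.1,"dz":0,"roll":0},
    {"dx":0,"dy":0.1,"dz":0,"roll":0},
    {"dx":0,"dy":0.1,"dz":0,"roll":0},
    {"dx":0,"dy":0.1,"dz":0,"roll":0},
    {"dx":0,"dy":0.1,"dz":0,"roll":0},
    {"dx":0,"dy":0.1,"dz":0,"roll":0},
    {"dx":0,"dy":0.1,"dz":0,"roll":0}
  ]
}}

```text
time: 17.8
tool_pos: [602.7, 181.0, 164.7]
ee_rot: [[-0.335, 0.942, -0.0], [0.942, 0.335, -0.0], [0.0, -0.0, -1.0]]
contact_force: [0.4, -0.5, 0.5]
gripper_width: 0.55
```

>>> {"fn": "play_rows", "kwargs": {
  "commands": [
    {"dx":0,"dy":0.1,"dz":0,"roll":0},
    {"dx":0,"dy":0.1,"dz":0,"roll":0},
    {"dx":0,"dy":0,"dz":0,"roll":0}
  ]
}}

```text
time: 18.1
tool_pos: [604.7, 181.7, 164.7]
ee_rot: [[-0.335, 0.942, -0.0], [0.942, 0.335, 0.0], [0.0, 0.0, -1.0]]
contact_force: [-0.4, -0.4, 1.1]
gripper_width: 0.548
```

```bash
python3 look.py w7
```

```text
t 18.1 tool x,y rel pivot [19.4  1.9] z 164.7 F [-0.4 -0.4  1.1] w 0.548
plane inliers 4061 of 9003 tilt deg (+away) 8.68 y slope -0.36 z0 130.8 rmax 39.0
```

View pics/w7.png

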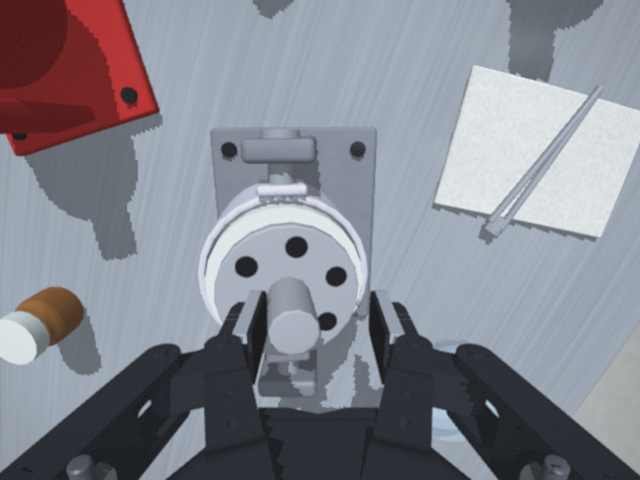

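The left pad pushes the knob and the bucket is at 8.7° with the flange still well seated. About 4.5 mm more gives 15°.

>>> {"fn": "play_rows", "kwargs": {
  "commands": [
    {"dx":0,"dy":0.1,"dz":0,"roll":0},
    {"dx":0,"dy":0.1,"dz":0,"roll":0},
    {"dx":0,"dy":0.1,"dz":0,"roll":0},
    {"dx":0,"dy":0.1,"dz":0,"roll":0},
    {"dx":0,"dy":0.05,"dz":0,"roll":0},
    {"dx":0,"dy":0,"dz":0,"roll":0},
    {"dx":0,"dy":0,"dz":0,"roll":0}
  ]
}}

```text
time: 18.85
tool_pos: [608.8, 183.2, 164.7]
ee_rot: [[-0.335, 0.942, 0.0], [0.942, 0.335, 0.0], [0.0, 0.0, -1.0]]
contact_force: [-1.3, -0.5, 2.1]
gripper_width: 0.546
```

```bash
python3 look.py w8
```

```text
t 18.85 tool x,y rel pivot [23.8  1.9] z 164.7 F [-1.3 -0.5  2.1] w 0.546
plane inliers 3950 of 8923 tilt deg (+away) 14.85 y slope -0.29 z0 131.4 rmax 40.5
```

The bucket is 14.9° away at about 1.4 N sideways. After a short hold I'll ease back slowly, with the pad still guiding the knob.

>>> {"fn": "play_rows", "kwargs": {
  "commands": [
    {"dx":0,"dy":0,"dz":0,"roll":0},
    {"dx":0,"dy":0,"dz":0,"roll":0},
    {"dx":0,"dy":-0.1,"dz":0,"roll":0},
    {"dx":0,"dy":-0.1,"dz":0,"roll":0},
    {"dx":0,"dy":-0.1,"dz":0,"roll":0},
    {"dx":0,"dy":-0.1,"dz":0,"roll":0},
    {"dx":0,"dy":-0.1,"dz":0,"roll":0},
    {"dx":0,"dy":-0.1,"dz":0,"roll":0},
    {"dx":0,"dy":-0.1,"dz":0,"roll":0},
    {"dx":0,"dy":-0.1,"dz":0,"roll":0}
  ]
}}

```text
time: 19.9
tool_pos: [601.3, 180.5, 164.6]
ee_rot: [[-0.335, 0.942, 0.0], [0.942, 0.335, 0.0], [0.0, 0.0, -1.0]]
contact_force: [-0.9, -0.5, -0.2]
gripper_width: 0.552
```

>>> {"fn": "play_rows", "kwargs": {
  "commands": [
    {"dx":0,"dy":-0.1,"dz":0,"roll":0},
    {"dx":0,"dy":-0.1,"dz":0,"roll":0},
    {"dx":0,"dy":-0.15,"dz":0,"roll":0},
    {"dx":0,"dy":-0.3,"dz":0,"roll":0},
    {"dx":0,"dy":-0.4,"dz":0,"roll":0},
    {"dx":0,"dy":-0.3,"dz":0,"roll":0},
    {"dx":0,"dy":-0.2,"dz":0,"roll":0},
    {"dx":0,"dy":0,"dz":0,"roll":0},
    {"dx":0,"dy":0,"dz":0,"roll":0},
    {"dx":0,"dy":0,"dz":0,"roll":0}
  ]
}}

```text
time: 20.9
tool_pos: [586.8, 175.3, 164.7]
ee_rot: [[-0.335, 0.942, 0.0], [0.942, 0.335, 0.0], [0.0, 0.0, -1.0]]
contact_force: [0.2, 0.3, 0.4]
gripper_width: 0.55
```

```bash
python3 look.py w9
```

```text
t 20.9 tool x,y rel pivot [0.4 1.8] z 164.7 F [0.2 0.3 0.4] w 0.55
plane inliers 4066 of 9165 tilt deg (+away) -0.32 y slope -0.7 z0 130.3 rmax 36.9
```

Back to level. Now I'll tip it towards the robot with the other pad.

>>> {"fn": "play_rows", "kwargs": {
  "commands": [
    {"dx":0,"dy":-0.3,"dz":0,"roll":0},
    {"dx":0,"dy":-0.4,"dz":0,"roll":0},
    {"dx":0,"dy":-0.3,"dz":0,"roll":0},
    {"dx":0,"dy":-0.1,"dz":0,"roll":0},
    {"dx":0,"dy":-0.1,"dz":0,"roll":0},
    {"dx":0,"dy":-0.1,"dz":0,"roll":0},
    {"dx":0,"dy":-0.1,"dz":0,"roll":0},
    {"dx":0,"dy":-0.1,"dz":0,"roll":0},
    {"dx":0,"dy":-0.1,"dz":0,"roll":0},
    {"dx":0,"dy":-0.1,"dz":0,"roll":0}
  ]
}}

```text
time: 21.95
tool_pos: [570.8, 169.7, 164.8]
ee_rot: [[-0.335, 0.942, 0.0], [0.942, 0.335, 0.0], [0.0, 0.0, -1.0]]
contact_force: [1.0, 0.2, 0.7]
gripper_width: 0.553
```

>>> {"fn": "play_rows", "kwargs": {
  "commands": [
    {"dx":0,"dy":-0.1,"dz":0,"roll":0},
    {"dx":0,"dy":-0.1,"dz":0,"roll":0},
    {"dx":0,"dy":-0.1,"dz":0,"roll":0},
    {"dx":0,"dy":0,"dz":0,"roll":0},
    {"dx":0,"dy":0,"dz":0,"roll":0}
  ]
}}

```text
time: 22.45
tool_pos: [567.9, 168.7, 164.8]
ee_rot: [[-0.335, 0.942, 0.0], [0.942, 0.335, 0.0], [0.0, 0.0, -1.0]]
contact_force: [1.3, 0.1, 1.7]
gripper_width: 0.552
```

```bash
python3 look.py w10
```

```text
t 22.45 tool x,y rel pivot [-19.6   1.8] z 164.8 F [1.3 0.1 1.7] w 0.552
plane inliers 4084 of 9022 tilt deg (+away) -9.46 y slope -0.35 z0 130.7 rmax 39.0
```

>>> {"fn": "play_rows", "kwargs": {
  "commands": [
    {"dx":0,"dy":-0.1,"dz":0,"roll":0},
    {"dx":0,"dy":-0.1,"dz":0,"roll":0},
    {"dx":0,"dy":-0.1,"dz":0,"roll":0},
    {"dx":0,"dy":-0.1,"dz":0,"roll":0},
    {"dx":0,"dy":0,"dz":0,"roll":0},
    {"dx":0,"dy":0,"dz":0,"roll":0},
    {"dx":0,"dy":0,"dz":0,"roll":0}
  ]
}}

```text
time: 23.2
tool_pos: [564.1, 167.3, 164.7]
ee_rot: [[-0.335, 0.942, 0.0], [0.942, 0.335, 0.0], [0.0, 0.0, -1.0]]
contact_force: [1.5, 1.1, 2.3]
gripper_width: 0.548
```

```bash
python3 look.py w11
```

```text
t 23.2 tool x,y rel pivot [-23.7   1.8] z 164.7 F [1.5 1.1 2.3] w 0.548
plane inliers 4028 of 9044 tilt deg (+away) -15.01 y slope -0.27 z0 131.2 rmax 40.4
```

View pics/w11.png

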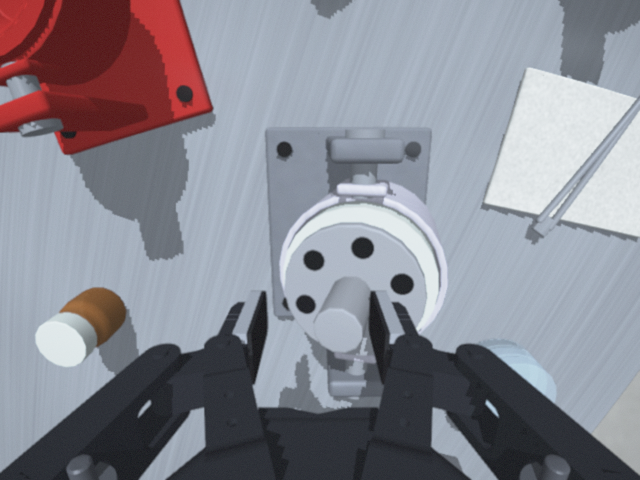

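The bucket is at -15.0° with the adapter still seated. Now I'll ease back to level.

>>> {"fn": "play_rows", "kwargs": {
  "commands": [
    {"dx":0,"dy":0.1,"dz":0,"roll":0},
    {"dx":0,"dy":0.1,"dz":0,"roll":0},
    {"dx":0,"dy":0.1,"dz":0,"roll":0},
    {"dx":0,"dy":0.1,"dz":0,"roll":0},
    {"dx":0,"dy":0.1,"dz":0,"roll":0},
    {"dx":0,"dy":0.1,"dz":0,"roll":0},
    {"dx":0,"dy":0.1,"dz":0,"roll":0},
    {"dx":0,"dy":0.1,"dz":0,"roll":0},
    {"dx":0,"dy":0.1,"dz":0,"roll":0},
    {"dx":0,"dy":0.1,"dz":0,"roll":0}
  ]
}}

```text
time: 24.25
tool_pos: [573.4, 170.5, 164.6]
ee_rot: [[-0.335, 0.942, -0.0], [0.942, 0.335, -0.0], [-0.0, -0.0, -1.0]]
contact_force: [0.0, 0.2, 0.7]
gripper_width: 0.552
```

>>> {"fn": "play_rows", "kwargs": {
  "commands": [
    {"dx":0,"dy":0.15,"dz":0,"roll":0},
    {"dx":0,"dy":0.3,"dz":0,"roll":0},
    {"dx":0,"dy":0.4,"dz":0,"roll":0},
    {"dx":0,"dy":0.3,"dz":0,"roll":0},
    {"dx":0,"dy":0.22,"dz":0,"roll":0},
    {"dx":0,"dy":0,"dz":0,"roll":0},
    {"dx":0,"dy":0,"dz":0,"roll":0},
    {"dx":0,"dy":0,"dz":0,"roll":0},
    {"dx":0,"dy":0,"dz":0,"roll":0},
    {"dx":0,"dy":0,"dz":0,"roll":0}
  ]
}}

```text
time: 25.25
tool_pos: [586.3, 175.2, 164.7]
ee_rot: [[-0.335, 0.942, 0.0], [0.942, 0.335, -0.0], [-0.0, 0.0, -1.0]]
contact_force: [-1.0, 0.3, 0.2]
gripper_width: 0.553
```

```bash
python3 look.py w12
```

```text
t 25.25 tool x,y rel pivot [-0.1  1.8] z 164.7 F [-1.   0.3  0.2] w 0.553
plane inliers 4057 of 9151 tilt deg (+away) 0.05 y slope -0.32 z0 130.2 rmax 36.8
```

Level again at 0.05°. I'll lift straight up and clear, then run the final check.

>>> {"fn": "play_rows", "kwargs": {
  "commands": [
    {"dx":0,"dy":0,"dz":-0.5,"roll":0},
    {"dx":0,"dy":0,"dz":-1.0,"roll":0},
    {"dx":0,"dy":0,"dz":-2.0,"roll":0},
    {"dx":0,"dy":0,"dz":-2.5,"roll":0},
    {"dx":-1.5,"dy":-1.0,"dz":-2.0,"roll":0},
    {"dx":-3.0,"dy":-2.0,"dz":-1.0,"roll":0},
    {"dx":-3.0,"dy":-2.0,"dz":0,"roll":0},
    {"dx":-1.5,"dy":-1.0,"dz":0,"roll":0},
    {"dx":0,"dy":0,"dz":0,"roll":0},
    {"dx":0,"dy":0,"dz":0,"roll":0}
  ]
}}

```text
time: 26.3
tool_pos: [560.3, 70.6, 255.6]
ee_rot: [[-0.335, 0.942, 0.001], [0.942, 0.335, 0.001], [0.0, 0.001, -1.0]]
contact_force: [-0.3, 0.2, 0.1]
gripper_width: 0.549
```

>>> {"fn": "play_rows", "kwargs": {
  "commands": [
    {"dx":0,"dy":0,"dz":0,"roll":0},
    {"dx":0,"dy":0,"dz":0,"roll":0},
    {"dx":0,"dy":0,"dz":0,"roll":0},
    {"dx":0,"dy":0,"dz":0,"roll":0},
    {"dx":0,"dy":0,"dz":0,"roll":0}
  ]
}}

```text
time: 26.8
tool_pos: [560.0, 70.6, 254.6]
ee_rot: [[-0.336, 0.942, -0.0], [0.942, 0.336, 0.0], [0.0, -0.0, -1.0]]
contact_force: [0.1, 0.3, -0.1]
gripper_width: 0.547
```

```bash
python3 look.py w13; python3 - <<'E'
from h import *
m=camera_model('wrist');im,d=get_image('wrist');C=np.nan_to_num(cloud(m,d),nan=-999)
R=np.hypot(C[...,0]-587,C[...,1]-173.5)
for lo,hi,r0,r1 in((126,134,16,35),(108,122,39,43),(160,170,0,10)):
    k=(R>r0)&(R<r1)&(C[...,2]>lo)&(C[...,2]<hi);X=C[k];print(r0,r1,len(X),'z',np.median(X[:,2]).round(2),'c',X[:,:2].mean(0).round(1))
i2,_=get_image('side');cv2.imwrite('pics/s13.png',i2[:,:,::-1])
E
```

```text
t 26.8 tool x,y rel pivot [-59.8 -88. ] z 254.6 F [ 0.1  0.3 -0.1] w 0.547
plane inliers 2148 of 4251 tilt deg (+away) 0.31 y slope -0.97 z0 130.5 rmax 36.1
16 35 6422 z 130.19 c [585.7 174.1]
39 43 1405 z 117.09 c [579.8 173.1]
0 10 937 z 165.13 c [586.9 173.5]
```

View pics/w13.png

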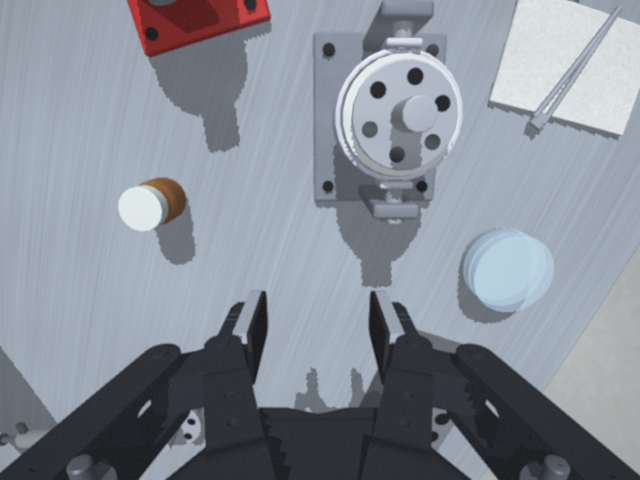

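View pics/s13.png

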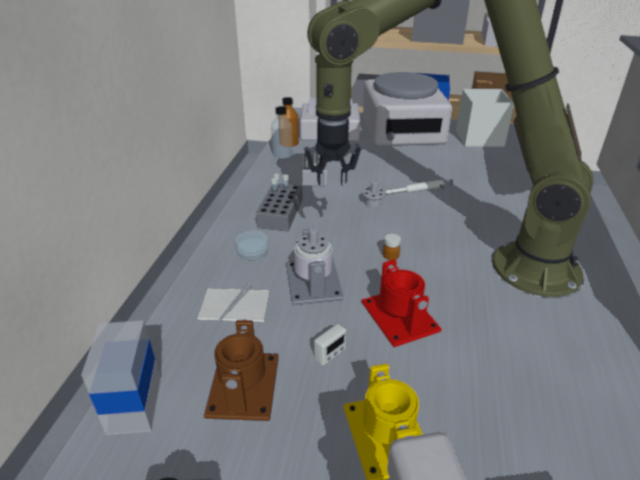

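The adapter is seated: flange top 130.2 and rim 117.1 give 13.1 mm, against 13 expected. The bucket is level, the gripper is clear, and the jar, dishes and straight adapter are where they were. Handing in.

```bash
python3 -c "
from station import *
print(close_job())"
```

```text
the job is handed in; nothing more can be done
None
```

I took the tapered adapter by its knob, set it in the white cup and pressed it home. I then tipped the bucket both ways and left it hanging level with the adapter seated. The job was handed in at about 27 s.

- **Pressing:** The cup slid at about 6 N and met its stop roughly 4 mm down. There the push rose about 7 N per mm with no further travel. I held it at 16–18 N for about a second, and 18.0 N was the highest reading.
- **Tip check:** The bucket went to +14.9° (away from the robot), then −15.0° (towards it), with 1–2 N sideways, and came back to level each time (−0.3° and 0.05°).
- **Last checks:** The flange stands 13.1 mm above the rim, against the 13 mm expected when seated, and the bucket tilt read 0.3°. The wrist force was near zero with the gripper clear, and the jar, dishes and straight adapter looked unmoved.
- **Not clean:**
  - Sideways force reached about 4 N along the trunnions during insertion. I eased it before the final push, and z did not change.
  - The cameras disagreed by up to 4 mm in x, so I aligned from the wrist view.
  - The last push reading, 18.0 N, was a little above the 16 N asked for.

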